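Put a new roll in the label printer and lock its cover

ROBOT

A 7-joint arm with a two-finger parallel gripper is mounted at the origin on the work surface; the furniture and walls round the work are solid. World frame = base frame: x ahead of the robot, y to its left, z up, the work surface at z = 0. Lengths are in m, angles in rad, forces in N, time in s.
With the tool pointing down it reaches from about 0.4 to 0.875 m from the base axis. Payload 19.3 kg.
Tool frame: the origin (TCP) lies at the very end of the fingers, on their centre line; the grasp point (between the pads) lies 19 mm behind it; z points along the fingers, y is the direction in which the jaws open and shut (so a half turn about z gives the same grasp; the last joint's range is limited). The gripper opens to 85 mm and grips with 20 to 120 N. Pads are 22 mm wide; open, the fingers measure 114 mm over their backs; the gripper's body (76 mm by 85 mm) begins 54 mm behind the grasp point. The pads swing forward as they close: fully open they stand 13 mm farther back than shut.
Start: joints at [1.066, 0.521, -0.036, 1.599, 0.021, 1.021, -0.113], TCP at [0.263, -0.567, 0.231] pointing down, gripper open.
Joint ranges: [-2.91, 2.91], [-0.3, 2.13], [-1.5, 1.42], [0.17, 2.43], [-1.26, 4.41], [0.16, 1.93], [-2.52, 2.52]. Speed limits (rad/s): [1.89, 1.89, 2.39, 2.39, 3.01, 3.01, 3.01].

INTERFACE

Orientations are given as [roll, pitch, yaw] about the fixed x, y, z axes, in that order (R = Rz(yaw) Ry(pitch) Rx(roll)).
In Python, from workcell import bot, viewer gives the robot as it stands.
- The arm moves only by the shell command python3 -m creep 'ROWS' [FORCE]. ROWS is JSON, a list of rows, each an object of numbers: "rx", "ry", "rz": the turn, a rotation vector about the tool's x, y, z in degrees; "tx", "ty", "tz": the shift along the tool's x, y, z in mm; "hand": the closure, from -1 (fully open) to 1 (shut), so that 0 is half open. In form: [{"rx": .., "ry": .., "rz": .., "tx": .., "ty": .., "tz": .., "hand": ..}, ...]. A call has 1 to 8 rows; each row is the pose to reach, as a shift and turn from the pose commanded when the call began, along the tool's axes at that moment; what a row does not reach only later rows make up. A row lasts 1/10 s, in which the tool goes at most 50 mm and 8.59 degrees, less where a joint would pass 70% of its speed; a pose out of reach is approached as far as the arm can. A call with a gripper value outside its range is refused whole. The fingers move at their own pace and stop on an object; FORCE is the grip in N (left out, the last holds). Time passes only in rows, so rows that repeat a pose let the fingers close. It gives the time, the measured TCP pose, the force and the opening at its end, in the units of the state.
- bot.observe(): the state, without advancing time (a new reading comes with each control period).
- viewer.grab_frame(name): name is "scene" or "top" or "wrist"; returns a dict with "pixels" (384x512x3 uint8, blue, green, red), "vertical_fov" (degrees; the focal length in pixels is half the picture's height over the tangent of half this angle, whatever the lens; pixels are square), "cx", "cy" (the principal point, pixels), "rvec" (rotation vector, rad) and "tvec" (3), from world to camera coordinates, as OpenCV has them; the wrist camera has in their place "tool_from_camera" (4x4, takes a point from camera to tool coordinates, whose origin is the TCP and whose axes are the flange's). Camera axes: x right, y down, z forward; pixel columns grow to the right and rows downward; lengths in m; the calibration is good to about 2 mm. The wrist camera is an equidistant fisheye: a pixel r from the principal point sees the ray r / f radians off the axis. A picture is of the moment at which its call begins: read the wrist's pose just before it. There is no depth.
- bot.job_done(): hands the job in, once; it reports no verdict.
Trained networks look in a picture, given as the dict that the camera call returned (one of the last four; its "shot" number tells which), for a name from the list of things; names that differ only in an ending like _2 or _b are one class to them, and where a whole thing is asked for, a point or a joint stands for the part that bears it (a point fixed in the world has none). Each returns a list of dicts, best first, with "score" (0 to 1); they miss things now and then, are a little off and sometimes report something else, mostly with a low value. They report only what shows in the picture. A call takes as long as a camera call.
- viewer.outline_of(target, picture): "mask" (384x512 bool, what is visible of it) and "bbox" ([left, top, right, bottom] in pixels, round what is visible of it).
The state is a dict: "clock": time; "qpos": joint angles; "qd": joint speeds; "joint_efforts": joint torques, N m; "position": TCP position; "tool_rot": TCP orientation; "force": force on the tool from outside, world axes, zero at the start; "moment": the same for the moment, N m; "grip_width": finger opening in m.
Only numpy, scipy, OpenCV 4.12 (cv2) and the standard library are available. Lean on these libraries where they do the work, as an engineer would, in place of code of your own. Each camera call takes 0.05 s, during which the arm holds its last target.

TASK

The label printer has run out: take the new roll of labels from its wire rest and set it down on the two rollers between the guides inside the open printer, then swing the cover shut. Lock the cover with its sprung quarter-turn stud: push the wing knob right in, turn it a quarter turn clockwise to its stop and let go, so that it stays caught. Do not push the things lying about on the table out of their places.

Things in the scene. Friction and masses are not known exactly. Their poses are not given: they have to be found in the camera images.
- roll_center (a point): Centre of the new label roll: cream paper on a card core, 68 mm in diameter, 35 mm wide, 0.11 kg, loose. It stands on its rim in the wire rest, centre 45 mm above the table. This point's z is the roll's axis (level): grip from above by the two flat faces, fingers closing along that axis.
- roll_rest: Steel wire rest that carries the new roll, 78 x 32 mm, 16 mm high, narrower than the roll, fixed; origin at its centre on the table, y along the roll's axis.
- printer: Label printer, a fixed dark grey box, open at the top: 160 mm (x) by 130 mm (y), rim 94 mm above the table. Origin under its centre on the table; x to its back (hinge side), y to its left, z up. The roll's space inside runs from x = -32 to +75 mm and is 120 mm wide.
- roll_bay (a point): Where the roll's centre lies when seated in the printer, 49 mm above the table; axes as the printer's. The roll lies with its axis along y on two rollers (12 mm thick, 44 mm apart in x), between two steel guides 41 mm apart. The guides' flared lips reach 30 mm to either side and end 7 mm below this point: keep the fingertips above that.
- cover (a joint): Printer's cover, rad: 0 shut, starts at 1.75 to 1.94 (leaning back past upright). Flat aluminium plate 164 mm long, 130 mm wide, 6 mm thick, hinged along the back rim; stiff hinge (0.24 N m), it stays where it is left. Push it over and down from behind with closed fingers on the bare plate near its free edge, 50 mm left or right of the middle, clear of the knob (about 3 N).
- cover_hinge (a point): Middle of the hinge line, at the plate's underside, 94.5 mm above the table. Its axes swing with the cover: y along the hinge line; the plate's free edge lies at x = -164 mm (a lip in its middle to -171 mm), its outer face at z = +6 mm.
- stud_grip (a point): Centre of the wing of the black stud knob on the cover's outer side, on the stud's axis, 136 mm from the hinge line. Wing: 40 mm long along x, 12 mm thick along y, 22 mm high, on a flange 44 mm across and 5 mm thick. At first it points to the hinge; cover shut, this point is 131 mm above the table. Grip the 12 mm from above, fingertips just over the flange.
- stud_press (a joint): How far the stud is pushed in, m: 0 at rest, 0.012 fully in; spring 4 N at first, 10 N fully in. With the cover shut it must be in by 0.0095 to pass through the receptacle and turn; turned and let go, it springs back only to 0.007, its cross pin caught in a notch.
- stud_turn (a joint): Turn of the stud, rad, clockwise seen from above the shut cover: 0 at first, 1.5 at its stop. A key holds it within 0.15 of 0 unless it is pushed in; the notch catches it from about 1.35 to 1.5. Little friction (0.03 N m).
- tape_roll: Roll of brown packing tape, 92 mm in diameter, 48 mm high, lying flat on the table; a bystander. Origin under its centre.
- crimp_roller: Crimping roller with a beech handle, 162 mm long, 29 mm high, lying on the table; a bystander. Origin under its middle.

How it is judged:
On the way, in this order (a step that is already met when the one before it is completed fails the run):
1. the roll lies seated in the printer's bay (distance between roll_center and roll_bay below 0.01 m and angle between the z axis of roll_center and the y axis of roll_bay, either way round below 0.15 rad), for 0.2 s.
2. the cover is shut over the roll (value of joint cover below 0.04 rad and distance between roll_center and roll_bay below 0.01 m), for 0.2 s.
At the end, for the whole second after the job is handed in: The roll lies in the bay (centre within 10 mm of its seat, axis within 0.15 rad), the cover is shut (below 0.03 rad), and the stud is turned past 1.25 rad and has sprung back into its notch (5.5 to 8.5 mm in) (all of step 1 and value of joint cover below 0.03 rad and value of joint stud_turn above 1.25 rad and value of joint stud_press between 0.0055 and 0.0085 m); the robot touches nothing.
It fails at once if the tape roll or the crimping roller is pushed more than 3 cm out of its place (distance of any of tape_roll, crimp_roller from where it was at the start of the episode above 0.03 m).
It also fails if it takes over 72 s, if anything falls off the work surface, if the arm or the gripper's body presses on something with over 40 N, if the wrist force passes 120 N, or if a joint passes its speed limit or range.

## Working session

There is one attempt and no reset: what is moved stays moved. The work goes in short steps, Python scripts to look and compute and a shell command to move; the robot and the scene stay as the last step left them, time stands still between calls to the robot, and variables do not carry over. Pictures are saved under pics/ and viewed, and the job is handed in when it is done.

```bash
mkdir -p pics; ls; python3 - <<'E'
from workcell import bot, viewer
import cv2
s=bot.observe(); print(s)
for n in("scene","top","wrist"):
    f=viewer.grab_frame(n); cv2.imwrite(f"pics/{n}0.png",f["pixels"]); print({k:v for k,v in f.items() if k!="pixels"})
E
```

```text
pics
{'clock': 0.0, 'qpos': array([ 1.06579459,  0.52204366, -0.03632932,  1.60001289,  0.02122108,
        1.02112441, -0.11279576]), 'qd': array([ 0.00020482, -0.00069266, -0.00082492,  0.00297397, -0.00170078,
        0.00084236, -0.00023807]), 'joint_efforts': array([-1.65227789e-04, -9.27116847e+01,  1.97999910e+00, -3.69929731e+01,
        1.79258821e-02,  8.17714288e-03, -4.68872429e-05]), 'position': array([ 0.26308086, -0.56654374,  0.2307055 ]), 'tool_rot': array([-3.14039450e+00,  1.04224554e-04,  4.34808844e-01]), 'force': array([-0.63713258,  0.73738056, -0.10043952]), 'moment': array([-0.02373848, -0.06446887,  0.00731715]), 'grip_width': 0.08547180217321991}
{'vertical_fov': 52.048539173481196, 'cx': 259.95844115604365, 'cy': 189.94115907055405, 'rvec': array([ 0.71290485, -2.41145173,  1.39832617]), 'tvec': array([0.50123878, 0.17724048, 0.75997041]), 'shot': 1}
{'vertical_fov': 54.723109234513764, 'cx': 249.62013231934037, 'cy': 185.23584895335927, 'rvec': array([ 2.15223805, -2.06796962,  0.21639921]), 'tvec': array([0.10528753, 0.5427836 , 0.85023823]), 'shot': 2}
{'vertical_fov': 65.70646984690485, 'cx': 258.1243220978974, 'cy': 190.85275222079844, 'tool_from_camera': array([[-2.04530926e-05, -9.58366560e-01, -2.85540779e-01,
         7.23992168e-02],
       [ 9.99999873e-01,  1.23924263e-04, -4.87558942e-04,
         5.43069211e-04],
       [ 5.02645617e-04, -2.85540753e-01,  9.58366436e-01,
        -1.43214482e-01],
       [ 0.00000000e+00,  0.00000000e+00,  0.00000000e+00,
         1.00000000e+00]]), 'shot': 3}
```

View pics/scene0.png

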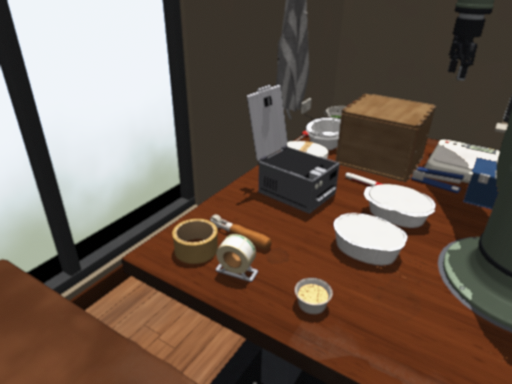

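View pics/top0.png

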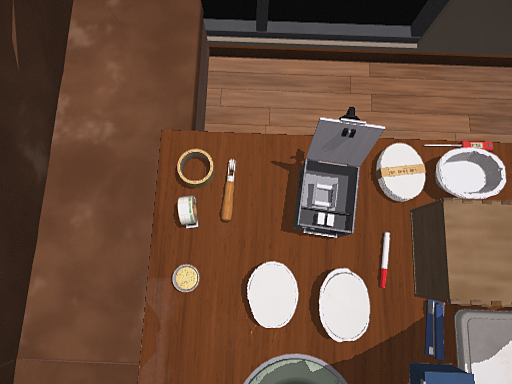

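View pics/wrist0.png

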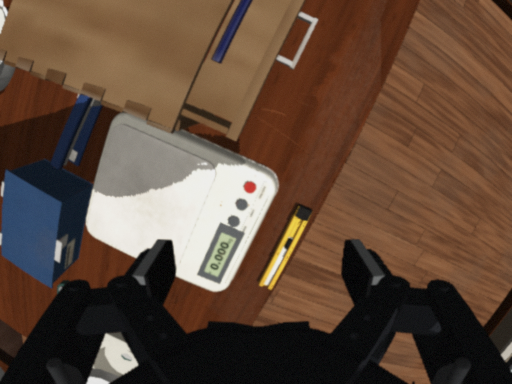

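```bash
cat > h.py <<'E'
import numpy as np, cv2
from workcell import bot, viewer
from scipy.spatial.transform import Rotation as R
def foc(f): return 192/np.tan(np.radians(f["vertical_fov"])/2)
def toolpose(s):
    T=np.eye(4); T[:3,:3]=R.from_euler('xyz',s["tool_rot"]).as_matrix(); T[:3,3]=s["position"]; return T
def cam(f,s=None):
    """world_from_camera"""
    if "tool_from_camera" in f: return toolpose(s)@f["tool_from_camera"]
    T=np.eye(4); T[:3,:3]=cv2.Rodrigues(f["rvec"])[0]; T[:3,3]=f["tvec"]; return np.linalg.inv(T)
def ray(f,uv,s=None):
    W=cam(f,s); d=np.array([(uv[0]-f["cx"]),(uv[1]-f["cy"])])/foc(f)
    if "tool_from_camera" in f:
        th=np.hypot(*d); v=np.array([d[0]/th*np.sin(th),d[1]/th*np.sin(th),np.cos(th)]) if th>1e-9 else np.array([0,0,1.])
    else: v=np.array([d[0],d[1],1.])
    return W[:3,3], W[:3,:3]@v
def atz(f,uv,z,s=None):
    o,v=ray(f,uv,s); return o+v*(z-o[2])/v[2]
def proj(f,P,s=None):
    P=np.atleast_2d(P); W=np.linalg.inv(cam(f,s)); c=P@W[:3,:3].T+W[:3,3]
    if "tool_from_camera" in f:
        r=np.hypot(c[:,0],c[:,1]); th=np.arctan2(r,c[:,2]); k=foc(f)*th/np.maximum(r,1e-9)
        return np.c_[f["cx"]+c[:,0]*k,f["cy"]+c[:,1]*k]
    return np.c_[f["cx"]+foc(f)*c[:,0]/c[:,2],f["cy"]+foc(f)*c[:,1]/c[:,2]]
def grab(n):
    s=bot.observe(); f=viewer.grab_frame(n); return f,s
def save(f,name,crop=None,scale=1):
    im=f["pixels"] if isinstance(f,dict) else f
    if crop: im=im[crop[1]:crop[3],crop[0]:crop[2]]
    if scale!=1: im=cv2.resize(im,None,fx=scale,fy=scale,interpolation=cv2.INTER_CUBIC)
    cv2.imwrite("pics/"+name,im)
E
python3 - <<'E'
from h import *
import pickle
for n in ("top","scene"):
    f,s=grab(n); print(n,"cam at",cam(f)[:3,3])
    pickle.dump(f,open(n+".pkl","wb"))
    for t,z in (("roll_center",.045),("roll_rest",.01),("printer",.05),("cover",.15),("stud_grip",.2),("tape_roll",.024),("crimp_roller",.015)):
        for o in viewer.outline_of(t,f)[:2]:
            b=o["bbox"]; m=np.argwhere(o["mask"]).mean(0)[::-1]
            print(t,round(o["score"],2),b,m.round(1),atz(f,m,z).round(3))
f=pickle.load(open("top.pkl","rb")); save(f,"topc.png",(270,90,410,250),5)
f=pickle.load(open("scene.pkl","rb")); save(f,"scenec.png",(160,70,350,290),3)
E
```

```text
top cam at [0.35132196 0.1201654  0.94378902]
roll_center 0.92 [178.7, 194.3, 197.2, 225.0] [187.  210.2] [0.472 0.277 0.045]
printer 0.89 [294.4, 105.9, 386.0, 236.8] [333.1 175.1] [ 0.573 -0.079  0.05 ]
cover 0.68 [303.7, 105.3, 384.1, 165.6] [343.1 139.3] [ 0.632 -0.079  0.15 ]
stud_grip 0.47 [340.5, 107.6, 357.3, 133.7] [350.1 116.1] [ 0.667 -0.082  0.2  ]
tape_roll 0.63 [175.1, 147.4, 214.9, 189.7] [196.1 166.9] [0.587 0.266 0.024]
crimp_roller 0.94 [222.6, 161.9, 238.7, 222.9] [228.4 194.4] [0.521 0.18  0.015]
scene cam at [0.12693225 0.75375895 0.52530484]
roll_center 0.94 [217.0, 236.3, 257.0, 274.5] [235.1 253.2] [0.474 0.278 0.045]
roll_rest 0.73 [215.9, 267.0, 259.8, 281.4] [239.5 272.9] [0.458 0.287 0.01 ]
roll_rest 0.52 [247.1, 83.3, 286.5, 158.9] [266.7 120. ] [ 0.857 -0.462  0.01 ]
printer 0.68 [246.3, 83.2, 340.8, 211.6] [286.2 156.8] [ 0.598 -0.144  0.05 ]
printer 0.28 [215.8, 237.3, 259.1, 273.3] [235.3 253.4] [0.47  0.283 0.05 ]
cover 0.57 [247.5, 83.9, 285.4, 159.2] [266.8 119.6] [ 0.66  -0.135  0.15 ]
tape_roll 0.89 [170.9, 217.3, 217.0, 263.4] [194.4 240.2] [0.584 0.27  0.024]
tape_roll 0.73 [216.1, 232.4, 257.4, 275.4] [235.4 253.2] [0.489 0.257 0.024]
crimp_roller 0.78 [211.3, 214.5, 273.5, 247.3] [242.9 232.3] [0.523 0.181 0.015]
```

View pics/topc.png

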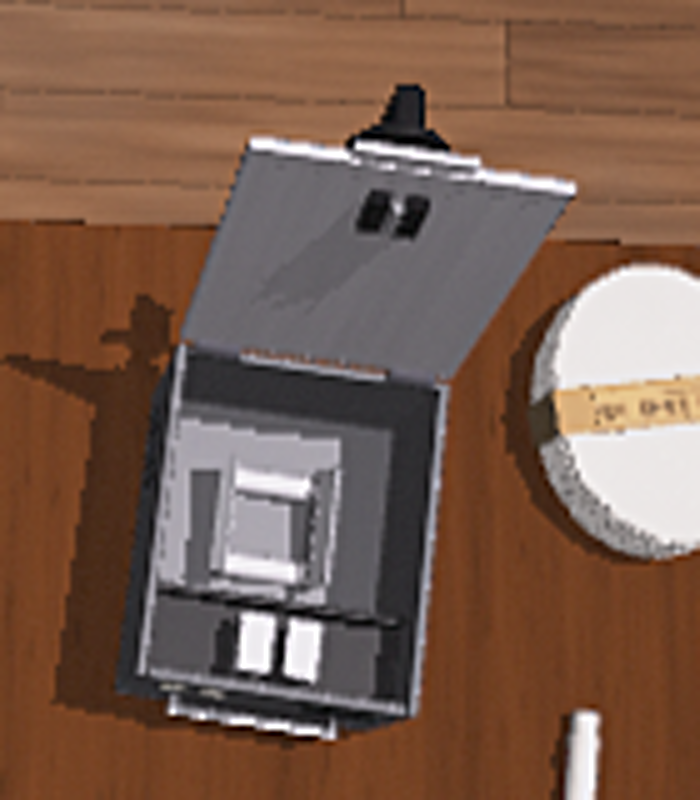

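View pics/scenec.png

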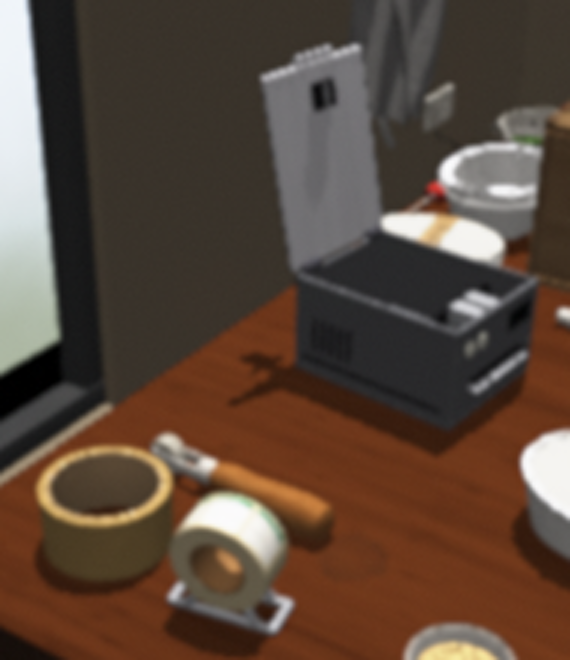

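```bash
python3 - <<'E'
from h import *
import pickle
from scipy.optimize import least_squares
f=pickle.load(open("top.pkl","rb"));g=pickle.load(open("scene.pkl","rb"))
px=np.array([(143,675),(413,717),(445,385),(178,345)])/5+[270,90]
for p in px: print(atz(f,p,.094).round(4))
sp=np.array([(452,328),(535,283)])/3+[160,70]
for p in sp: print('scene FL,FR',atz(g,p,.094).round(4))
# fit x,y,yaw,cover
ct=np.array([(250,143),(575,188)])/5+[270,90]
cs=np.array([(263,80),(360,47)])/3+[160,70]
def model(q):
    x,y,a,c=q; Rz=R.from_euler('z',a).as_matrix(); o=np.array([x,y,0])
    rim=np.array([(-.08,.065,.094),(-.08,-.065,.094),(.08,-.065,.094),(.08,.065,.094)])@Rz.T+o
    Rc=Rz@R.from_euler('y',c).as_matrix()
    h=o+Rz@[.08,0,.0945]
    cov=np.array([(-.164,.065,.003),(-.164,-.065,.003)])@Rc.T+h
    return rim,cov
def res(q):
    rim,cov=model(q)
    return np.r_[(proj(f,rim)-px).ravel(),(proj(g,rim[:2])-sp).ravel(),(proj(f,cov)-ct).ravel(),(proj(g,cov)-cs).ravel()]
r=least_squares(res,[.55,-.07,-.1,1.85],loss='soft_l1'); print(r.x, r.fun.round(1))
E
```

```text
[0.4418 0.0108 0.094 ]
[ 0.4276 -0.1124  0.094 ]
[ 0.5847 -0.1302  0.094 ]
[ 0.5992 -0.0038  0.094 ]
scene FL,FR [0.4483 0.0136 0.094 ]
scene FL,FR [ 0.4256 -0.0961  0.094 ]
[ 0.51420693 -0.05777729 -0.11604779  1.77694761] [-2.3 -0.3  0.3  0.2  0.6 -0.6 -0.5 -0.8  1.9  1.1  2.  -2.6 -0.7 -0.6
  0.1  0.1 -0.  -2.   0.4 -1.9]
```

```bash
python3 - <<'E'
from h import *
import pickle
f=pickle.load(open("top.pkl","rb"));g=pickle.load(open("scene.pkl","rb"))
P=atz(g,(423,176),0);print(P)
for z in (.1,.15,.2,.25,.3): print(z,proj(g,[P[0],P[1],z]))
T=toolpose(bot.observe()); print(T.round(3))
t=np.array([.472,.277,.4]); print((T[:3,:3].T@(t-T[:3,3])*1000).round())
save(f,"toproll.png",(160,140,250,240),6)
E
```

```text
[ 0.25782129 -0.34918342  0.        ]
0.1 [[431.17654168 143.97586665]]
0.15 [[435.55493463 126.82751162]]
0.2 [[440.14548648 108.84821789]]
0.25 [[444.96400064  89.97609005]]
0.3 [[450.02789003  70.14292884]]
[[ 0.907  0.421  0.     0.263]
 [ 0.421 -0.907 -0.    -0.567]
 [ 0.     0.    -1.     0.231]
 [ 0.     0.     0.     1.   ]]
[ 545. -677. -169.]
```

View pics/toproll.png

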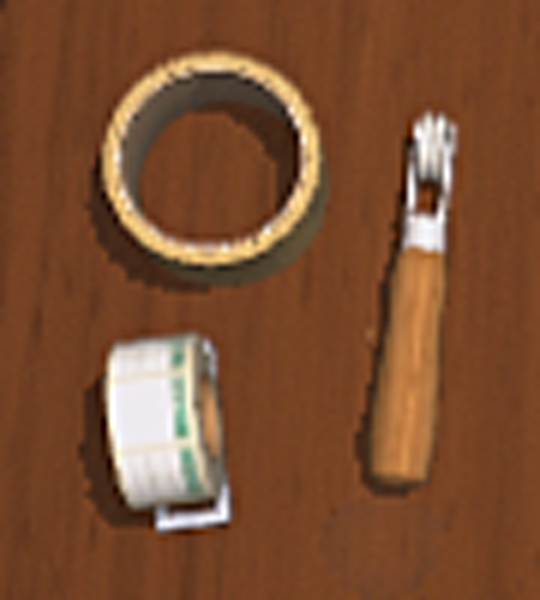

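```bash
python3 -m creep '[{"tz":-50,"rz":-8},{"tz":-100,"rz":-16},{"tz":-150,"rz":-24},{"tz":-190,"rz":-32},{"tz":-190,"tx":39,"ty":-32,"rz":-40},{"tz":-190,"tx":77,"ty":-63,"rz":-48},{"tz":-190,"tx":116,"ty":-95,"rz":-56},{"tz":-190,"tx":154,"ty":-126,"rz":-64}]'
cat >> h.py <<'E'
def goto(pos,yaw,s=None):
    """relative shift mm & rotvec deg from measured pose to tool-down at pos,yaw"""
    T=toolpose(s or bot.observe()); Rt=R.from_euler('xyz',[np.pi,0,yaw]).as_matrix()
    d=T[:3,:3].T@(np.array(pos)-T[:3,3])*1000; r=R.from_matrix(T[:3,:3].T@Rt).as_rotvec(degrees=True)
    print("shift",d.round(1),"rot",r.round(2), "len",np.linalg.norm(d).round())
E
python3 -c "
from h import *
goto((.51,-.058,.42),np.pi-.116); print(bot.observe()['qpos'].round(2))"
```

```text
shift [ 438.1 -357.6 -188.7] rot [   0.      0.   -148.44] len 596.0
[ 1.07  0.52 -0.04  1.6   0.02  1.02 -0.11]schema error: expected keys rx, ry, rz, tx, ty, tz, hand
```

```bash
python3 -m creep '[{"rx":0,"ry":0,"rz":-8,"tx":0,"ty":0,"tz":-50,"hand":-1},{"rx":0,"ry":0,"rz":-16,"tx":0,"ty":0,"tz":-100,"hand":-1},{"rx":0,"ry":0,"rz":-24,"tx":0,"ty":0,"tz":-150,"hand":-1},{"rx":0,"ry":0,"rz":-32,"tx":0,"ty":0,"tz":-190,"hand":-1},{"rx":0,"ry":0,"rz":-40,"tx":39,"ty":-32,"tz":-190,"hand":-1},{"rx":0,"ry":0,"rz":-48,"tx":77,"ty":-63,"tz":-190,"hand":-1},{"rx":0,"ry":0,"rz":-56,"tx":116,"ty":-95,"tz":-190,"hand":-1},{"rx":0,"ry":0,"rz":-64,"tx":154,"ty":-126,"tz":-190,"hand":-1}]'
python3 -c "
from h import *
goto((.51,-.058,.42),np.pi-.116); print(bot.observe()['qpos'].round(2))"
```

```text
clock: 1.75
position: [0.3503, -0.3858, 0.4215]
tool_rot: [3.141, 0.001, 1.557]
force: [1.4, -1.2, 1.0]
grip_width: 0.0854
shift [329.9 155.3   1.3] rot [-2.000e-02  3.000e-02 -8.412e+01] len 365.0
[ 0.99  0.22 -0.34  1.57  0.07  1.37  0.63]
```

```bash
python3 -m creep '[{"rx":0,"ry":0,"rz":-8,"tx":42,"ty":20,"tz":0,"hand":-1},{"rx":0,"ry":0,"rz":-16,"tx":84,"ty":40,"tz":0,"hand":-1},{"rx":0,"ry":0,"rz":-24,"tx":126,"ty":60,"tz":0,"hand":-1},{"rx":0,"ry":0,"rz":-32,"tx":168,"ty":80,"tz":0,"hand":-1},{"rx":0,"ry":0,"rz":-40,"tx":210,"ty":100,"tz":0,"hand":-1},{"rx":0,"ry":0,"rz":-48,"tx":252,"ty":120,"tz":0,"hand":-1},{"rx":0,"ry":0,"rz":-56,"tx":294,"ty":140,"tz":0,"hand":-1},{"rx":0,"ry":0,"rz":-64,"tx":330,"ty":155,"tz":0,"hand":-1}]'
python3 - <<'E'
from h import *
import pickle
f,s=grab("wrist"); pickle.dump((f,s),open("w1.pkl","wb"))
save(f,"w1.png",None,1.5); print(s["qpos"].round(2),s["position"])
goto((.472,.277,.30),np.pi+.1)
for t in ("printer","cover","stud_grip","roll_center"):
    for o in viewer.outline_of(t,f)[:2]: print(t,o["score"],o["bbox"])
E
```

```text
clock: 2.55
position: [0.5118, -0.0584, 0.4215]
tool_rot: [3.141, 0.001, 2.675]
force: [0.5, -0.9, 0.5]
grip_width: 0.0851
[ 0.57  0.25 -0.72  1.57  0.17  1.38  0.94] [ 0.51176107 -0.05837062  0.4215498 ]
shift [180.6 278.4 122.3] rot [  0.17   0.04 -31.56] len 354.0
printer 0.79 [202.5, 91.2, 343.6, 282.9]
printer 0.31 [387.3, 34.0, 428.4, 74.5]
cover 0.72 [244.3, 183.8, 344.4, 283.0]
stud_grip 0.73 [286.2, 240.4, 306.2, 280.6]
roll_center 0.94 [386.7, 33.1, 427.8, 72.0]
```

View pics/w1.png

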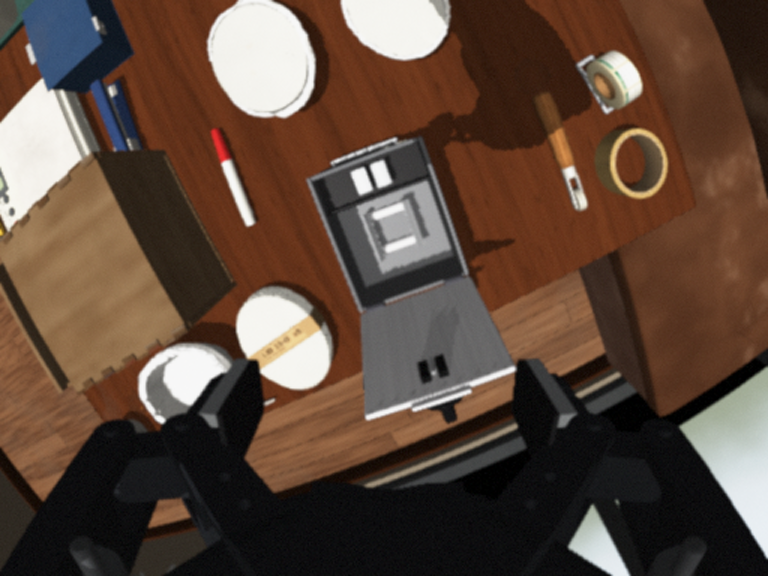

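```bash
python3 - <<'E'
from h import *
import pickle
f,s=pickle.load(open("w1.pkl","rb"))
save(f,"w1c.png",(195,85,355,285),4); 
E
```

```text
(no output)
```

View pics/w1c.png

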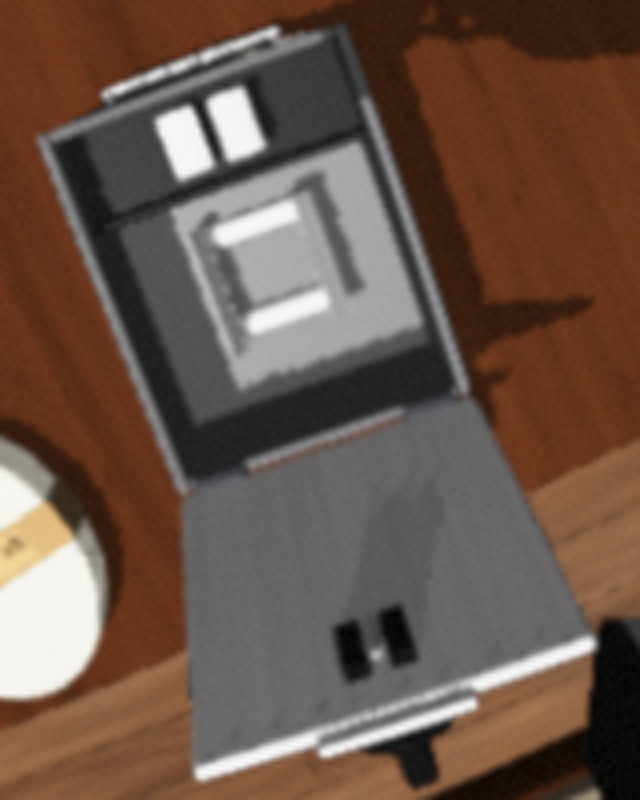

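```bash
python3 - <<'E'
from h import *
import pickle
from scipy.optimize import least_squares
f=pickle.load(open("top.pkl","rb"));g=pickle.load(open("scene.pkl","rb"));w,s=pickle.load(open("w1.pkl","rb"))
px=np.array([(143,675),(413,717),(445,385),(178,345)])/5+[270,90]
sp=np.array([(452,328),(535,283)])/3+[160,70]
ct=np.array([(250,143),(575,188)])/5+[270,90]
cs=np.array([(263,80),(360,47)])/3+[160,70]
wp=np.array([(346,27),(40,140),(183,490),(467,392)])/4+[195,85]
cw=np.array([(595,645),(196,773)])/4+[195,85]
def model(q):
    x,y,a,c=q; Rz=R.from_euler('z',a).as_matrix(); o=np.array([x,y,0])
    rim=np.array([(-.08,.065,.094),(-.08,-.065,.094),(.08,-.065,.094),(.08,.065,.094)])@Rz.T+o
    Rc=Rz@R.from_euler('y',c).as_matrix()
    h=o+Rz@[.08,0,.0945]
    cov=np.array([(-.164,.065,.003),(-.164,-.065,.003)])@Rc.T+h
    return rim,cov
def res(q,only=None):
    rim,cov=model(q)
    A=np.r_[(proj(f,rim)-px).ravel(),(proj(g,rim[:2])-sp).ravel(),(proj(f,cov)-ct).ravel(),(proj(g,cov)-cs).ravel()]
    B=np.r_[(proj(w,rim,s)-wp).ravel(),(proj(w,cov,s)-cw).ravel()]
    return B if only=='w' else np.r_[A,B]
for o in (None,'w'):
    r=least_squares(res,[.55,-.07,-.1,1.85],loss='soft_l1',args=(o,)); print(r.x, r.fun.round(1))
    Rz=R.from_euler('z',r.x[2]).as_matrix()
    bw=np.array([(215,232),(300,212),(247,325),(330,300)])/4+[195,85]
    for p in bw: print('roller end in printer frame',(Rz.T@(atz(w,p,.02,s)-[r.x[0],r.x[1],0])).round(4))
    bt=np.array([(238,480),(310,485),(218,568),(303,570)])/5+[270,90]
    for p in bt: print('top: roller end in printer frame',(Rz.T@(atz(f,p,.02)-[r.x[0],r.x[1],0])).round(4))
# roll
m=(np.array([386.7+427.8,33.1+72])/2); print(atz(w,m,.045,s))
E
```

```text
[ 0.51475803 -0.05722528 -0.11722988  1.77401934] [-2.5 -0.6  0.  -0.1  0.4 -0.8 -0.7 -1.1  1.5  1.2  1.7 -2.6 -0.9 -0.7
 -0.1  0.1 -0.2 -2.   0.3 -1.9 -0.  -1.2 -1.  -0.8 -1.   1.4  1.3  0.5
  0.4 -0.4 -1.   0.7]
roller end in printer frame [-0.0107 -0.0172  0.02  ]
roller end in printer frame [-0.0061  0.0226  0.02  ]
roller end in printer frame [ 0.0355 -0.0184  0.02  ]
roller end in printer frame [0.0375 0.022  0.02  ]
top: roller end in printer frame [0.0344 0.0156 0.02  ]
top: roller end in printer frame [ 0.0376 -0.0208  0.02  ]
top: roller end in printer frame [-0.0122  0.0202  0.02  ]
top: roller end in printer frame [-0.0065 -0.0222  0.02  ]
[ 0.51517384 -0.05693533 -0.11699558  1.77282093] [ 0.2 -1.  -0.7 -0.6 -0.8  1.5  1.5  0.6  0.8 -0.4 -0.6  0.7]
roller end in printer frame [-0.0111 -0.0176  0.02  ]
roller end in printer frame [-0.0065  0.0223  0.02  ]
roller end in printer frame [ 0.0351 -0.0188  0.02  ]
roller end in printer frame [0.0371 0.0217 0.02  ]
top: roller end in printer frame [0.034  0.0153 0.02  ]
top: roller end in printer frame [ 0.0372 -0.0212  0.02  ]
top: roller end in printer frame [-0.0125  0.0199  0.02  ]
top: roller end in printer frame [-0.0068 -0.0226  0.02  ]
[0.46984217 0.27407526 0.045     ]
```

```bash
python3 -m creep '[{"rx":0,"ry":0,"rz":-4,"tx":22,"ty":34,"tz":15,"hand":-1},{"rx":0,"ry":0,"rz":-8,"tx":45,"ty":69,"tz":30,"hand":-1},{"rx":0,"ry":0,"rz":-12,"tx":67,"ty":103,"tz":45,"hand":-1},{"rx":0,"ry":0,"rz":-16,"tx":90,"ty":138,"tz":60,"hand":-1},{"rx":0,"ry":0,"rz":-20,"tx":112,"ty":172,"tz":75,"hand":-1},{"rx":0,"ry":0,"rz":-24,"tx":135,"ty":206,"tz":90,"hand":-1},{"rx":0,"ry":0,"rz":-28,"tx":157,"ty":241,"tz":105,"hand":-1},{"rx":0,"ry":0,"rz":-31.5,"tx":180,"ty":275,"tz":120,"hand":-1}]'
python3 - <<'E'
from h import *
import pickle
f,s=grab("wrist"); pickle.dump((f,s),open("w2.pkl","wb"))
print(s["qpos"].round(2),s["position"],s["tool_rot"])
for t in ("roll_center","roll_rest","tape_roll"):
    for o in viewer.outline_of(t,f)[:2]: b=o["bbox"];print(t,o["score"],b)
save(f,"w2.png",None,1.5)
E
```

```text
clock: 3.6
position: [0.4765, 0.2662, 0.3008]
tool_rot: [-3.141, 0.001, -3.065]
force: [0.9, 0.5, -0.3]
grip_width: 0.0854
[ 0.03  0.44 -0.9   1.69  0.37  1.19  0.69] [0.47649688 0.26617475 0.30076258] [-3.14089009e+00  6.08469372e-04 -3.06532564e+00]
roll_center 0.94 [251.1, 128.2, 282.7, 183.5]
roll_center 0.62 [0.0, 223.9, 71.1, 319.5]
roll_rest 0.73 [190.8, 134.2, 214.3, 233.5]
roll_rest 0.42 [250.8, 123.6, 274.0, 133.7]
tape_roll 0.97 [224.4, 194.2, 284.4, 255.0]
tape_roll 0.45 [252.9, 129.1, 288.3, 183.4]
```

View pics/w2.png

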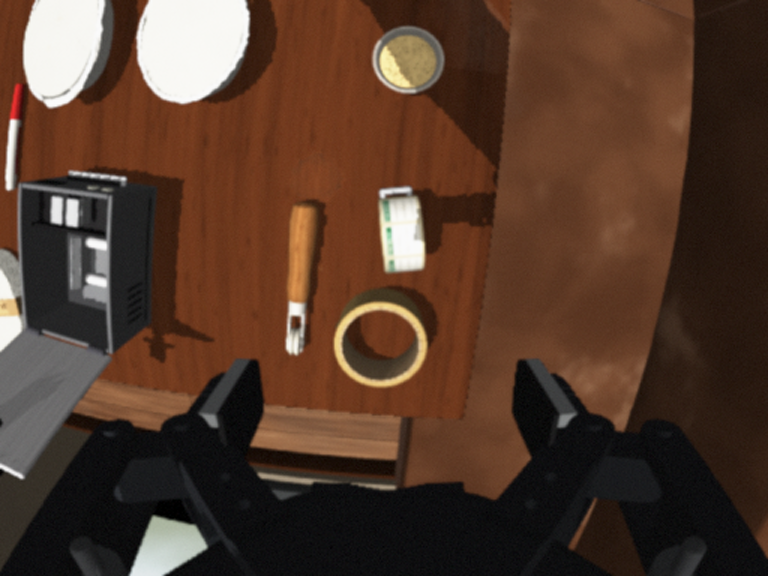

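```bash
cat >> h.py <<'E'
from scipy.optimize import minimize
def cyl(x,y,z,yaw,r=.034,w=.035,n=48):
    t=np.linspace(0,2*np.pi,n,endpoint=False); a=[]
    Rz=R.from_euler('z',yaw).as_matrix()
    for k in (-w/2,w/2): a.append(np.c_[r*np.cos(t),np.full(n,k),r*np.sin(t)]@Rz.T+[x,y,z])
    return np.vstack(a)
def silm(f,s,P,up=4):
    p=proj(f,P,s); h=cv2.convexHull(p.astype(np.float32))[:,0]
    m=np.zeros((384*up,512*up),np.uint8); cv2.fillPoly(m,[np.round((h+.5)*up-.5).astype(int)],255)
    return cv2.resize(m,(512,384),interpolation=cv2.INTER_AREA)/255.
E
python3 - <<'E'
from h import *
import pickle
V=[]
w,s=pickle.load(open("w2.pkl","rb"))
w,s=grab("wrist"); f,_=grab("top"); g,_=grab("scene")
for c,st in ((w,s),(f,None),(g,None)):
    o=viewer.outline_of("roll_center",c)[0]; V.append((c,st,o["mask"].astype(float))); print(o["bbox"])
def fit(V):
    def cost(q): return sum(np.abs(silm(c,st,cyl(q[0],q[1],.045,q[2]))-m).sum()/m.sum() for c,st,m in V)
    best=min((minimize(cost,[.471,.276,a],method='Nelder-Mead',options=dict(initial_simplex=[[.471,.276,a],[.477,.276,a],[.471,.282,a],[.471,.276,a+.15]])) for a in(-.1,.1)),key=lambda r:r.fun)
    return best.x.round(4),round(best.fun,3)
print(fit(V)); 
for v in V: print(fit([v]))
E
```

```text
[250.6, 128.3, 284.2, 183.8]Traceback (most recent call last):
  File "<stdin>", line 7, in <module>
IndexError: list index out of range
```

```bash
cat >> h.py <<'E'
def fitroll(V,z=.045,x0=(.471,.276)):
    def cost(q): return sum(np.abs(silm(c,st,cyl(q[0],q[1],z,q[2]))-m).sum()/m.sum() for c,st,m in V)
    x,y=x0
    best=min((minimize(cost,[x,y,a],method='Nelder-Mead',options=dict(initial_simplex=[[x,y,a],[x+.006,y,a],[x,y+.006,a],[x,y,a+.15]])) for a in(-.1,.1)),key=lambda r:r.fun)
    return best.x.round(4),round(best.fun,3)
E
python3 - <<'E'
from h import *
V=[]
w,s=grab("wrist"); g,_=grab("scene")
for c,st in ((w,s),(g,None)):
    for o in viewer.outline_of("roll_center",c)[:1]: V.append((c,st,o["mask"].astype(float))); print(o["bbox"],o["score"])
print(fitroll(V))
for v in V: print(fitroll([v]))
E
```

```text
[253.0, 128.0, 284.3, 183.4] 0.57
[217.7, 235.0, 255.8, 272.9] 0.87
(array([0.4726, 0.2777, 0.1655]), np.float64(0.133))
(array([0.4711, 0.2775, 0.1574]), np.float64(0.049))
(array([0.4737, 0.278 , 0.0915]), np.float64(0.04))
```

```bash
python3 -c "
from h import *
goto((.472,.2777,.16),np.pi+.12)"
```

```text
shift [  3.4  12.4 141.5] rot [-0.01  0.02 -2.52] len 142.0
```

```bash
python3 -m creep '[{"rx":0,"ry":0,"rz":-1,"tx":1,"ty":4,"tz":40,"hand":-1},{"rx":0,"ry":0,"rz":-2,"tx":2,"ty":8,"tz":80,"hand":-1},{"rx":0,"ry":0,"rz":-2.5,"tx":3,"ty":12,"tz":115,"hand":-1},{"rx":0,"ry":0,"rz":-2.5,"tx":3,"ty":12.5,"tz":141,"hand":-1},{"rx":0,"ry":0,"rz":-2.5,"tx":3,"ty":12.5,"tz":141,"hand":-1}]'
python3 - <<'E'
from h import *
w,s=grab("wrist");save(w,"w3.png",None,1.5)
V=[]
for o in viewer.outline_of("roll_center",w)[:1]: V.append((w,s,o["mask"].astype(float))); print(o["bbox"],o["score"])
if V: print(fitroll(V))
for o in viewer.outline_of("roll_rest",w)[:2]: print(o["bbox"],o["score"])
E
```

```text
clock: 4.75
position: [0.4709, 0.2774, 0.1577]
tool_rot: [-3.14, -0.004, -3.021]
force: [-0.2, -0.3, 0.6]
grip_width: 0.0857
[233.4, 150.1, 283.9, 227.5] 0.74
(array([0.472 , 0.2781, 0.1686]), np.float64(0.056))
[237.1, 141.1, 272.7, 151.7] 0.55
```

View pics/w3.png

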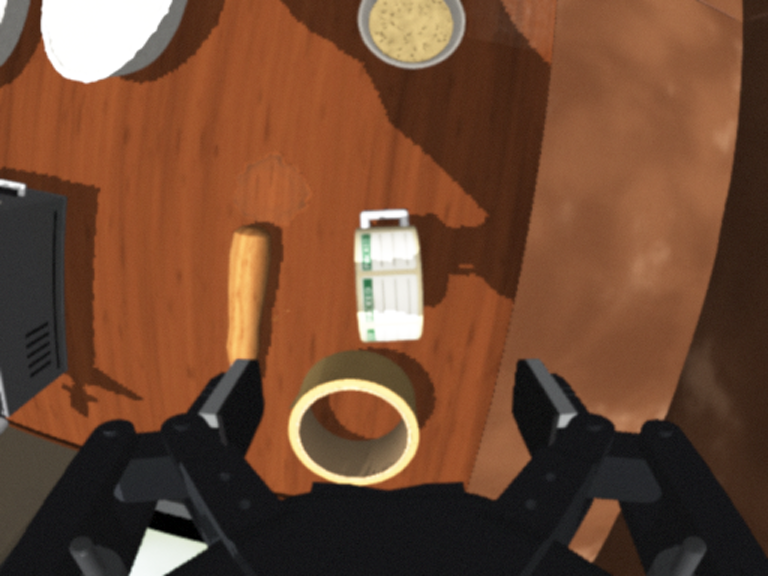

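```bash
python3 -c "
from h import *
goto((.472,.278,.041),np.pi+.16)"
```

```text
shift [  0.9  -0.7 120.7] rot [ 0.04  0.07 -2.28] len 121.0
```

```bash
python3 -m creep '[{"rx":0,"ry":0,"rz":-2.2,"tx":1,"ty":-0.7,"tz":20,"hand":-0.4},{"rx":0,"ry":0,"rz":-2.2,"tx":1,"ty":-0.7,"tz":40,"hand":-0.4},{"rx":0,"ry":0,"rz":-2.2,"tx":1,"ty":-0.7,"tz":60,"hand":-0.4},{"rx":0,"ry":0,"rz":-2.2,"tx":1,"ty":-0.7,"tz":80,"hand":-0.4},{"rx":0,"ry":0,"rz":-2.2,"tx":1,"ty":-0.7,"tz":100,"hand":-0.4},{"rx":0,"ry":0,"rz":-2.2,"tx":1,"ty":-0.7,"tz":112,"hand":-0.4},{"rx":0,"ry":0,"rz":-2.2,"tx":1,"ty":-0.7,"tz":119,"hand":-0.4},{"rx":0,"ry":0,"rz":-2.2,"tx":1,"ty":-0.7,"tz":119,"hand":-0.4}]'
python3 - <<'E'
from h import *
w,s=grab("wrist");save(w,"w4.png",None,1.5); print(s["position"],s["tool_rot"])
goto((.472,.278,.041),np.pi+.16)
E
```

```text
clock: 5.7
position: [0.4715, 0.2776, 0.0415]
tool_rot: [3.142, 0.0, -2.983]
force: [-1.0, 0.9, 0.1]
grip_width: 0.0598
[0.47147377 0.27755643 0.04152168] [ 3.14156034e+00  2.75236431e-04 -2.98283152e+00]
shift [-0.5  0.2  1. ] rot [ 0.01  0.04 -0.06] len 1.0
```

View pics/w4.png

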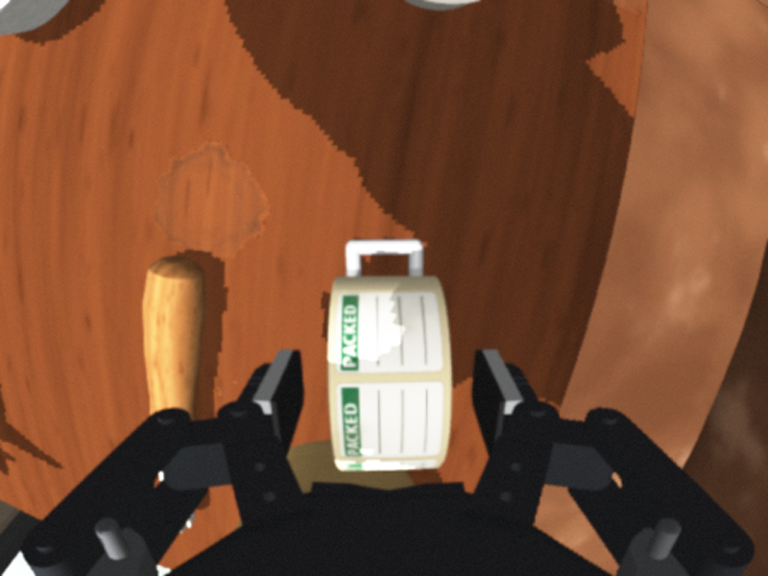

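```bash
python3 -m creep '[{"rx":0,"ry":0,"rz":0,"tx":0,"ty":0,"tz":0,"hand":0.5},{"rx":0,"ry":0,"rz":0,"tx":0,"ty":0,"tz":0,"hand":0.5},{"rx":0,"ry":0,"rz":0,"tx":0,"ty":0,"tz":0,"hand":0.5},{"rx":0,"ry":0,"rz":0,"tx":0,"ty":0,"tz":0,"hand":0.5},{"rx":0,"ry":0,"rz":0,"tx":0,"ty":0,"tz":0,"hand":0.5},{"rx":0,"ry":0,"rz":0,"tx":0,"ty":0,"tz":0,"hand":0.5}]' 30
python3 -m creep '[{"rx":0,"ry":0,"rz":0,"tx":0,"ty":0,"tz":-15,"hand":0.5},{"rx":0,"ry":0,"rz":0,"tx":0,"ty":0,"tz":-40,"hand":0.5},{"rx":0,"ry":0,"rz":0,"tx":0,"ty":0,"tz":-80,"hand":0.5},{"rx":0,"ry":0,"rz":0,"tx":0,"ty":0,"tz":-120,"hand":0.5},{"rx":0,"ry":0,"rz":0,"tx":0,"ty":0,"tz":-160,"hand":0.5},{"rx":0,"ry":0,"rz":0,"tx":0,"ty":0,"tz":-190,"hand":0.5},{"rx":0,"ry":0,"rz":0,"tx":0,"ty":0,"tz":-190,"hand":0.5}]'
python3 - <<'E'
from h import *
w,s=grab("wrist");save(w,"w5.png",None,1.5); print(s["position"],s["tool_rot"],s["grip_width"])
yaw=-.117; b=np.array([.515,-.057,0])+R.from_euler('z',yaw).apply([.0145,0,0]); print(b)
goto((b[0],b[1],.2315),np.pi+yaw)
for o in viewer.outline_of("roll_center",w)[:1]: print(o["bbox"],o["score"])
E
```

```text
clock: 6.35
position: [0.4717, 0.2776, 0.0422]
tool_rot: [3.141, 0.001, -2.983]
force: [-0.3, -0.2, 7.0]
grip_width: 0.0348
clock: 7.05
position: [0.4721, 0.2787, 0.2362]
tool_rot: [3.14, 0.006, -2.982]
force: [0.1, 0.3, -1.5]
grip_width: 0.0347
[0.47209541 0.27865723 0.2361711 ] [ 3.13962627  0.00568844 -2.98245934] 0.03467368623687014
[ 0.52940087 -0.05869263  0.        ]
shift [  -3.8 -341.5    2.1] rot [ 0.08  0.19 15.81] len 341.0
[216.2, 180.4, 300.2, 310.7] 0.62
```

View pics/w5.png

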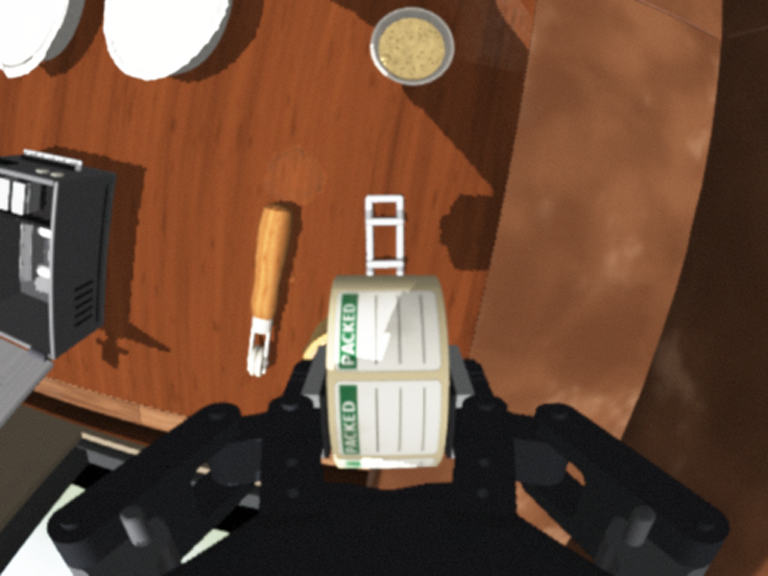

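```bash
python3 -m creep '[{"rx":0,"ry":0,"rz":2,"tx":0,"ty":-30,"tz":0,"hand":0.5},{"rx":0,"ry":0,"rz":4,"tx":-1,"ty":-75,"tz":0,"hand":0.5},{"rx":0,"ry":0,"rz":6,"tx":-1,"ty":-120,"tz":0,"hand":0.5},{"rx":0,"ry":0,"rz":8,"tx":-2,"ty":-165,"tz":0,"hand":0.5},{"rx":0,"ry":0,"rz":10,"tx":-2,"ty":-210,"tz":0,"hand":0.5},{"rx":0,"ry":0,"rz":12,"tx":-3,"ty":-255,"tz":0,"hand":0.5},{"rx":0,"ry":0,"rz":14,"tx":-3,"ty":-300,"tz":0,"hand":0.5},{"rx":0,"ry":0,"rz":15.8,"tx":-4,"ty":-341.5,"tz":0,"hand":0.5}]'
python3 -m creep '[{"rx":0,"ry":0,"rz":0,"tx":0,"ty":0,"tz":0,"hand":0.5},{"rx":0,"ry":0,"rz":0,"tx":0,"ty":0,"tz":0,"hand":0.5}]'
python3 - <<'E'
from h import *
import pickle
w,s=grab("wrist");save(w,"w6.png",None,1.5);pickle.dump((w,s),open("w6.pkl","wb")); print(s["position"],s["tool_rot"],s["grip_width"])
g,_=grab("scene"); save(g,"s6.png",(160,70,350,260),3)
f,_=grab("top"); save(f,"t6.png",(260,80,420,250),4)
E
```

```text
clock: 7.95
position: [0.5286, -0.0613, 0.2306]
tool_rot: [-3.141, -0.002, 3.023]
force: [0.7, -0.3, -0.7]
grip_width: 0.0342
clock: 8.15
position: [0.5286, -0.0596, 0.2305]
tool_rot: [3.141, -0.002, 3.023]
force: [0.2, 1.3, -0.4]
grip_width: 0.034
[ 0.52864238 -0.05961527  0.23051045] [ 3.14110903e+00 -1.72598268e-03  3.02346466e+00] 0.033992914342365385
```

View pics/w6.png

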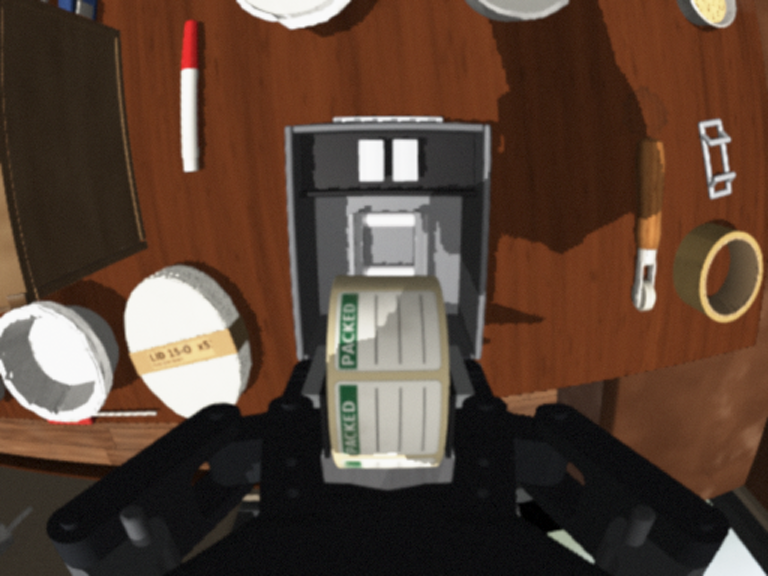

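View pics/t6.png

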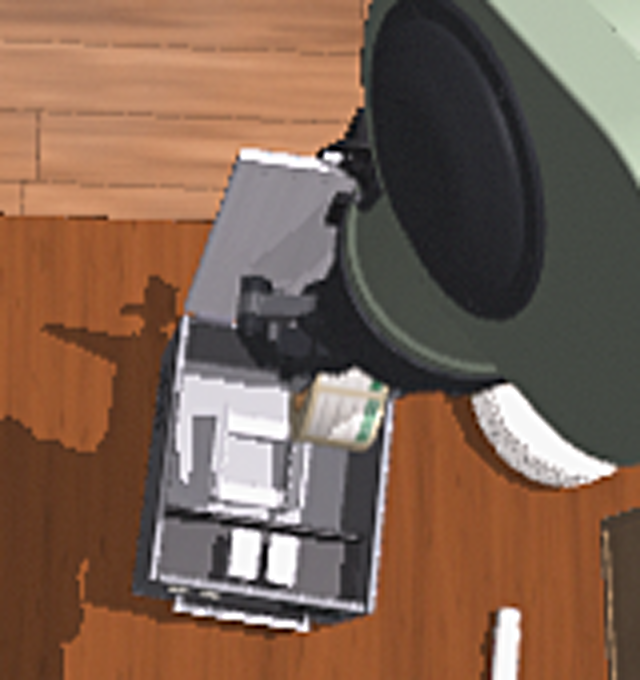

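```bash
python3 - <<'E'
from h import *
import pickle
w,s=pickle.load(open("w6.pkl","rb")); save(w,"w6c.png",(185,75,335,195),5)
E
```

View pics/w6c.png

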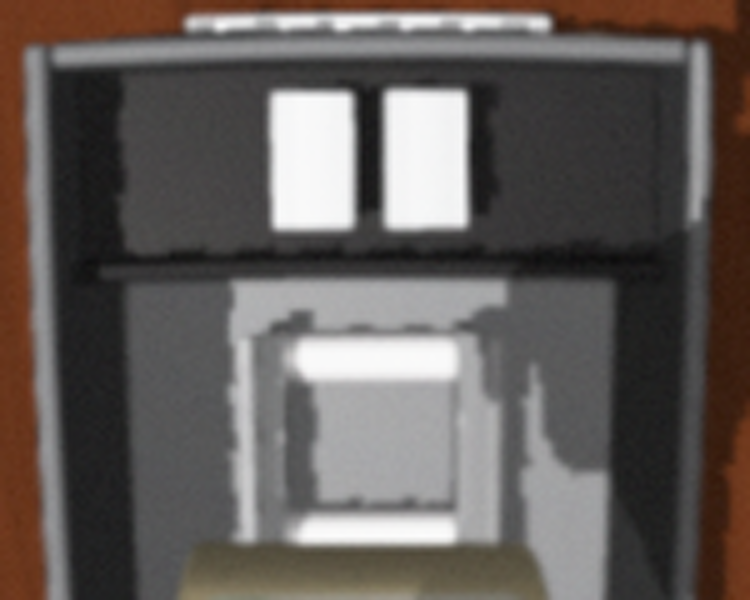

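```bash
python3 - <<'E'
from h import *
import pickle
w,s=pickle.load(open("w6.pkl","rb"))
c=lambda p: np.array(p)/5+[185,75]
for n,p,z in (("FR",(27,47),.094),("FL",(710,42),.094),("r1",(371,358),.021),("r2",(371,530),.021),("g1",(262,450),.042),("g2",(480,450),.042)):
    P=atz(w,c(p),z,s); print(n,P.round(4))
a=-.117
print("model FR,FL",[ (np.array([.515,-.057])+R.from_euler('z',a).apply([-.08,k,0])[:2]).round(4) for k in(-.065,.065)])
r=(atz(w,c((371,358)),.021,s)+atz(w,c((371,530)),.021,s))/2; print("bay",r)
# roll in hand
o=viewer.outline_of("roll_center",w) if 0 else None
E
```

```text
FR [ 0.4279 -0.1121  0.094 ]
FL [0.442  0.0154 0.094 ]
r1 [ 0.5058 -0.056   0.021 ]
r2 [ 0.548  -0.0609  0.021 ]
g1 [ 0.5209 -0.0829  0.042 ]
g2 [ 0.5268 -0.0335  0.042 ]
model FR,FL [array([ 0.428 , -0.1122]), array([0.4431, 0.0169])]
bay [ 0.52690546 -0.0584583   0.021     ]
```

```bash
python3 -c "
from h import *
goto((.528,-.0587,.048),np.pi-.116)"
python3 -m creep '[{"rx":0,"ry":0,"rz":-0.1,"tx":0.5,"ty":1,"tz":30,"hand":0.5},{"rx":0,"ry":0,"rz":-0.1,"tx":0.5,"ty":1,"tz":60,"hand":0.5},{"rx":0,"ry":0,"rz":-0.1,"tx":0.5,"ty":1,"tz":90,"hand":0.5},{"rx":0,"ry":0,"rz":-0.1,"tx":0.5,"ty":1,"tz":110,"hand":0.5},{"rx":0,"ry":0,"rz":-0.1,"tx":0.5,"ty":1,"tz":130,"hand":0.5},{"rx":0,"ry":0,"rz":-0.1,"tx":0.5,"ty":1,"tz":140,"hand":0.5},{"rx":0,"ry":0,"rz":-0.1,"tx":0.5,"ty":1,"tz":140,"hand":0.5}]'
python3 - <<'E'
from h import *
w,s=grab("wrist");save(w,"w7.png",None,1.5)
f,s2=grab("scene"); save(f,"s7.png",(160,70,350,260),3)
print(s["force"],s["moment"])
goto((.528,-.0587,.0475),np.pi-.116)
E
```

```text
shift [  0.7  -1.1 183.1] rot [ 0.02 -0.04  0.07] len 183.0
clock: 9.0
position: [0.5283, -0.0571, 0.0905]
tool_rot: [3.141, -0.002, 3.028]
force: [-0.8, 1.6, -0.5]
grip_width: 0.0345
[-0.7644888   1.59881458 -0.50918432] [ 0.05710059 -0.0035975  -0.00927613]
shift [ 1.1 -1.4 44.4] rot [0.01 0.03 0.1 ] len 44.0
```

View pics/w7.png

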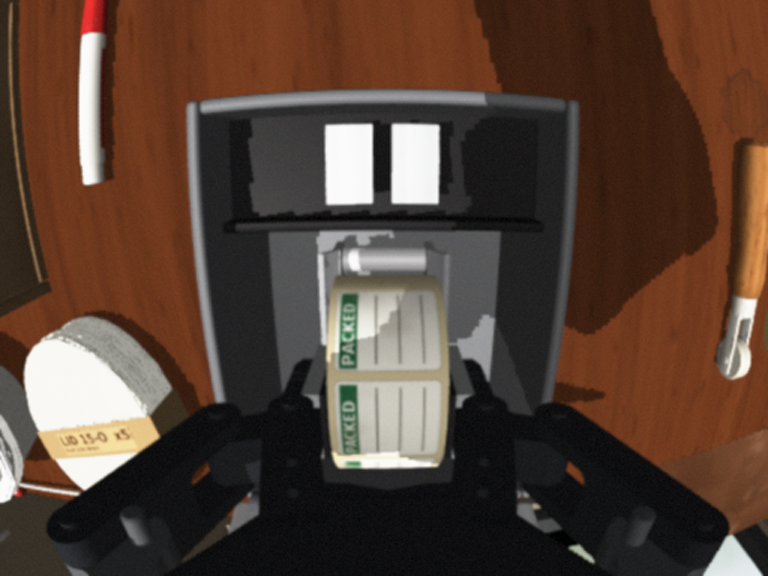

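View pics/s7.png

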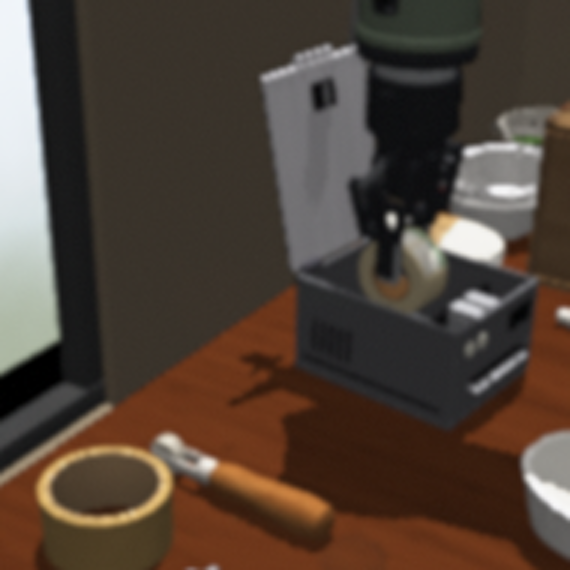

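```bash
python3 -m creep '[{"rx":0,"ry":0,"rz":0.1,"tx":0.5,"ty":-1.5,"tz":10,"hand":0.5},{"rx":0,"ry":0,"rz":0.1,"tx":0.5,"ty":-1.5,"tz":20,"hand":0.5},{"rx":0,"ry":0,"rz":0.1,"tx":0.5,"ty":-1.5,"tz":30,"hand":0.5},{"rx":0,"ry":0,"rz":0.1,"tx":0.5,"ty":-1.5,"tz":37,"hand":0.5},{"rx":0,"ry":0,"rz":0.1,"tx":0.5,"ty":-1.5,"tz":41,"hand":0.5},{"rx":0,"ry":0,"rz":0.1,"tx":0.5,"ty":-1.5,"tz":43,"hand":0.5},{"rx":0,"ry":0,"rz":0.1,"tx":0.5,"ty":-1.5,"tz":43,"hand":0.5}]'
python3 - <<'E'
from h import *
w,s=grab("wrist");save(w,"w8.png",None,1.5)
print(s["position"],s["force"],s["moment"],s["grip_width"])
E
```

```text
clock: 9.8
position: [0.5282, -0.0593, 0.0481]
tool_rot: [3.141, -0.0, 3.025]
force: [1.0, 0.5, -1.2]
grip_width: 0.0344
[ 0.528168   -0.05932762  0.0481387 ] [ 0.95976524  0.47961398 -1.197361  ] [ 0.02462991 -0.01066518  0.07000494] 0.03441105953767347
```

View pics/w8.png

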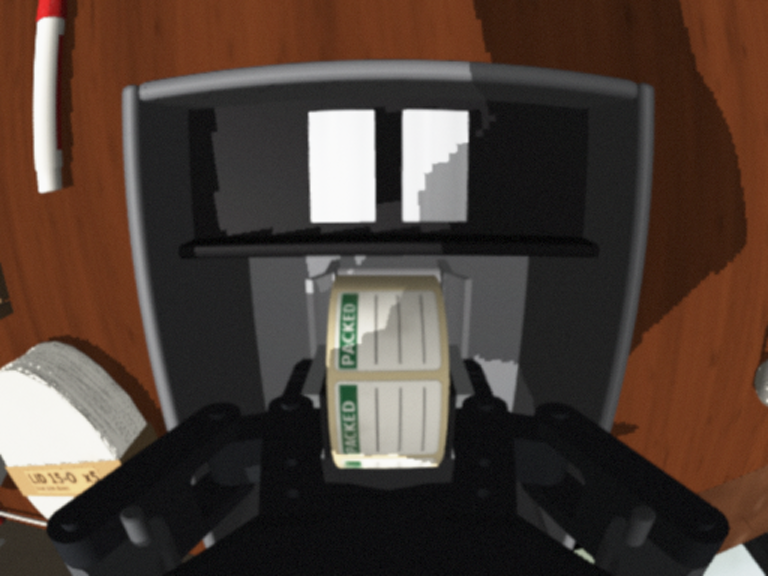

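```bash
python3 -m creep '[{"rx":0,"ry":0,"rz":0,"tx":0,"ty":0,"tz":1.5,"hand":0.5},{"rx":0,"ry":0,"rz":0,"tx":0,"ty":0,"tz":2,"hand":0.5},{"rx":0,"ry":0,"rz":0,"tx":0,"ty":0,"tz":2,"hand":0},{"rx":0,"ry":0,"rz":0,"tx":0,"ty":0,"tz":2,"hand":-0.2},{"rx":0,"ry":0,"rz":0,"tx":0,"ty":0,"tz":2,"hand":-0.2},{"rx":0,"ry":0,"rz":0,"tx":0,"ty":0,"tz":2,"hand":-0.2},{"rx":0,"ry":0,"rz":0,"tx":0,"ty":0,"tz":2,"hand":-0.2}]'
python3 -m creep '[{"rx":0,"ry":0,"rz":0,"tx":0,"ty":0,"tz":-20,"hand":-0.2},{"rx":0,"ry":0,"rz":0,"tx":0,"ty":0,"tz":-50,"hand":-0.2},{"rx":0,"ry":0,"rz":0,"tx":0,"ty":0,"tz":-100,"hand":-0.2},{"rx":0,"ry":0,"rz":0,"tx":0,"ty":0,"tz":-150,"hand":-0.2},{"rx":0,"ry":0,"rz":0,"tx":0,"ty":0,"tz":-200,"hand":0.2},{"rx":0,"ry":0,"rz":0,"tx":0,"ty":0,"tz":-250,"hand":1},{"rx":0,"ry":0,"rz":0,"tx":0,"ty":0,"tz":-300,"hand":1},{"rx":0,"ry":0,"rz":0,"tx":0,"ty":0,"tz":-330,"hand":1}]'
python3 - <<'E'
from h import *
import pickle
w,s=grab("wrist");save(w,"w9.png",None,1.5);pickle.dump((w,s),open("w9.pkl","wb"))
g,_=grab("scene"); save(g,"s9.png",(160,70,350,260),3)
print(s["position"],s["qpos"].round(2))
V=[]
for o in viewer.outline_of("roll_center",w)[:1]: V.append((w,s,o["mask"].astype(float))); print(o["bbox"],o["score"])
if V: print(fitroll(V,.049,(.528,-.0585)))
E
```

```text
clock: 10.55
position: [0.5282, -0.0595, 0.0463]
tool_rot: [3.142, -0.0, 3.025]
force: [0.8, 0.2, -0.2]
grip_width: 0.0514
clock: 11.35
position: [0.5285, -0.0591, 0.3801]
tool_rot: [-3.141, 0.003, 3.025]
force: [0.6, -0.7, -0.6]
grip_width: -0.0001
[ 0.52847174 -0.05911157  0.38006879] [ 0.65  0.33 -0.85  1.61  0.26  1.32  1.21]
[245.2, 126.7, 272.8, 171.9] 0.84
(array([ 0.527 , -0.0577, -0.0884]), np.float64(0.06))
```

View pics/w9.png

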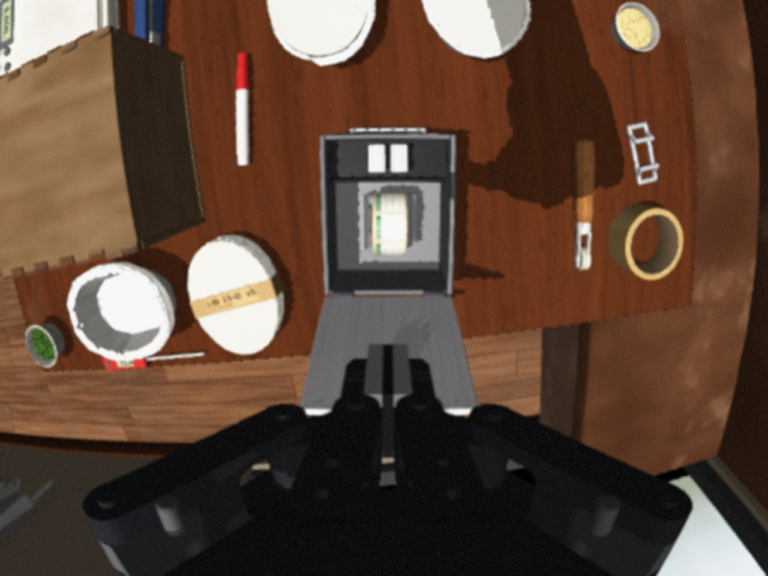

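View pics/s9.png

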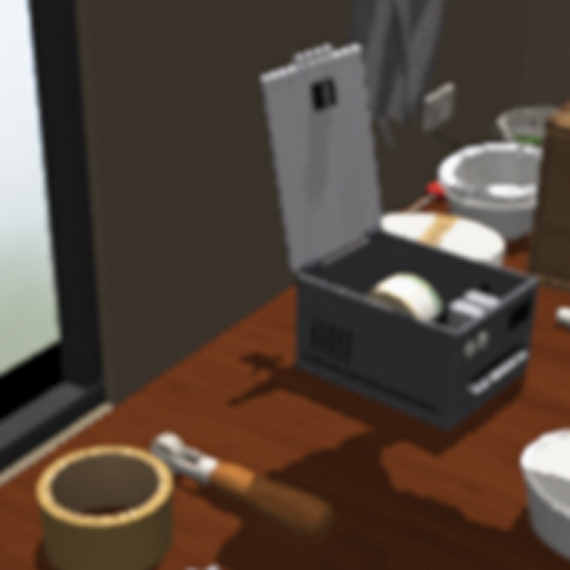

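```bash
python3 - <<'E'
from h import *
import pickle
f=pickle.load(open("top.pkl","rb")); w,s=pickle.load(open("w9.pkl","rb"))
save(w,"w9b.png",(0,230,512,384),1.5); save(f,"topb.png",(150,0,512,150),2)
for z in (0,-.3,-.7,-.8): print(z,atz(f,(300,55),z).round(3),atz(f,(300,35),z).round(3),atz(w,(100,289),z,s).round(3))
E
```

```text
0 [0.929 0.001 0.   ] [0.992 0.002 0.   ] [ 0.812 -0.474  0.   ]
-0.3 [ 1.113 -0.037 -0.3  ] [ 1.195 -0.036 -0.3  ] [ 1.017 -0.717 -0.3  ]
-0.7 [ 1.358 -0.088 -0.7  ] [ 1.467 -0.086 -0.7  ] [ 1.289 -1.041 -0.7  ]
-0.8 [ 1.419 -0.1   -0.8  ] [ 1.535 -0.099 -0.8  ] [ 1.357 -1.122 -0.8  ]
```

View pics/w9b.png

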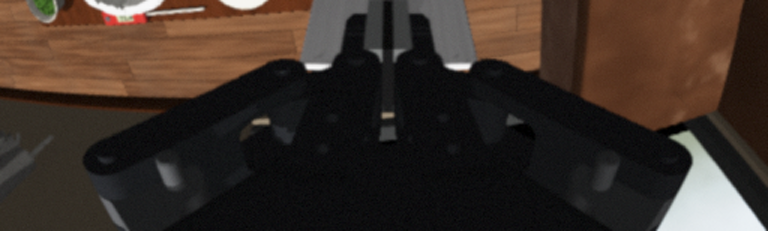

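View pics/topb.png

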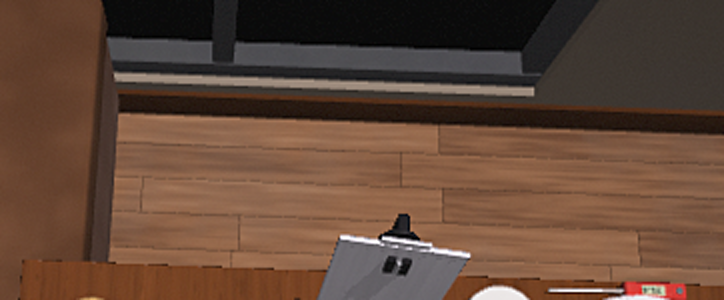

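```bash
cat >> h.py <<'E'
PX,PY,PA=.5150,-.0570,-.1165
def pframe(P): return R.from_euler('z',-PA).apply(np.array(P)-[PX,PY,0])
def tip(c,s,ext=.011):
    return np.array([.08-s*np.cos(c)+.006*np.sin(c)+ext, .0945+s*np.sin(c)+.006*np.cos(c)])
E
python3 - <<'E'
from h import *
s=bot.observe(); p=pframe(s["position"]); print(p.round(4), s["tool_rot"][2]-np.pi-PA)
for c,q in ((1.57,.13),(1.4,.135),(1.2,.142),(1.0,.148),(.8,.148),(.6,.148),(.4,.148),(.3,.148),(.2,.148),(.1,.148),(0.05,.148),(0,.148)):
    print(c,(tip(c,q)*1000).round(1))
E
```

```text
[ 0.0138 -0.0008  0.3779] -0.0005664499120266314
1.57 [ 96.9 224.5]
1.4 [ 74.  228.6]
1.2 [ 45.1 229. ]
1.0 [ 16.1 222.3]
0.8 [ -7.8 204.8]
0.6 [-27.8 183. ]
0.4 [-43.  157.7]
0.3 [-48.6 144. ]
0.2 [-52.9 129.8]
0.1 [-55.7 115.2]
0.05 [-56.5 107.9]
0 [-57.  100.5]
```

```bash
python3 -m creep '[{"rx":0,"ry":0,"rz":0,"tx":-40,"ty":14,"tz":0,"hand":1},{"rx":0,"ry":0,"rz":0,"tx":-80,"ty":28,"tz":0,"hand":1},{"rx":0,"ry":0,"rz":0,"tx":-120,"ty":42,"tz":0,"hand":1},{"rx":0,"ry":0,"rz":0,"tx":-152,"ty":51,"tz":0,"hand":1},{"rx":0,"ry":0,"rz":0,"tx":-152,"ty":51,"tz":40,"hand":1},{"rx":0,"ry":0,"rz":0,"tx":-152,"ty":51,"tz":80,"hand":1},{"rx":0,"ry":0,"rz":0,"tx":-152,"ty":51,"tz":120,"hand":1},{"rx":0,"ry":0,"rz":0,"tx":-152,"ty":51,"tz":153,"hand":1}]'
python3 -m creep '[{"rx":0,"ry":0,"rz":0,"tx":0,"ty":0,"tz":0,"hand":1}]'
python3 - <<'E'
from h import *
g,s=grab("scene"); save(g,"s10.png",(160,30,350,260),2.6)
f,s=grab("top"); save(f,"t10.png",(260,50,420,250),3)
print(pframe(s["position"]).round(4),s["force"],s["qpos"].round(2))
E
```

```text
clock: 12.3
position: [0.6839, -0.0264, 0.2195]
tool_rot: [-3.141, -0.003, 3.026]
force: [1.0, 0.3, 1.1]
grip_width: 0.0001
clock: 12.4
position: [0.6826, -0.0269, 0.2178]
tool_rot: [-3.141, -0.008, 3.026]
force: [0.1, -0.3, 1.7]
grip_width: -0.0003
[0.1643 0.0499 0.2212] [ 0.25669031 -0.18179164  1.00388007] [ 0.39  0.73 -0.75  1.4   0.5   1.21  1.04]
```

View pics/s10.png

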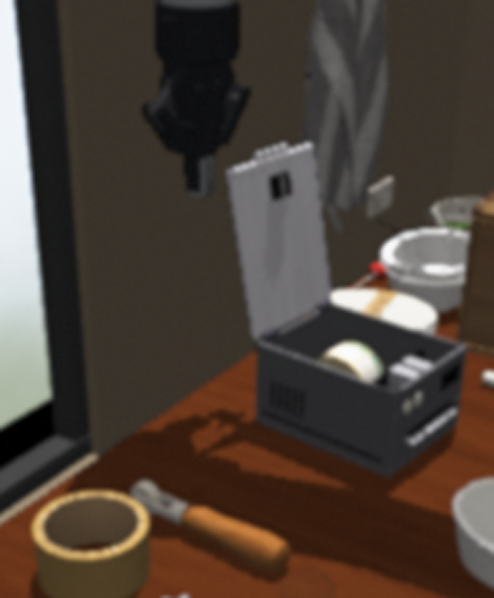

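View pics/t10.png

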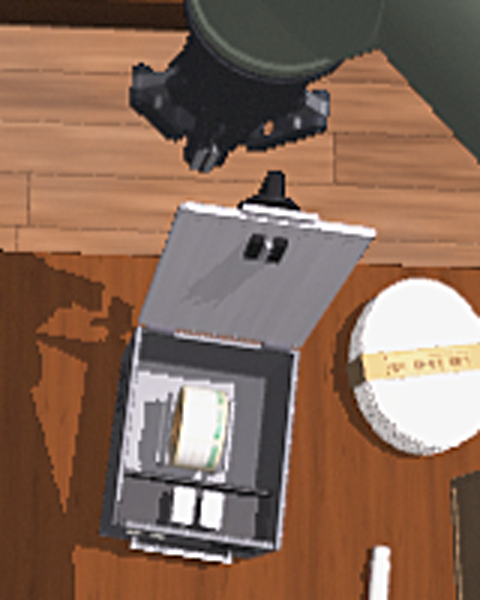

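```bash
python3 -m creep '[{"rx":0,"ry":0,"rz":0,"tx":20,"ty":0,"tz":0,"hand":1},{"rx":0,"ry":0,"rz":0,"tx":30,"ty":0,"tz":0,"hand":1},{"rx":0,"ry":0,"rz":0,"tx":38,"ty":0,"tz":0,"hand":1},{"rx":0,"ry":0,"rz":0,"tx":46,"ty":0,"tz":0,"hand":1},{"rx":0,"ry":0,"rz":0,"tx":56,"ty":0,"tz":0,"hand":1},{"rx":0,"ry":0,"rz":0,"tx":67,"ty":0,"tz":-1,"hand":1},{"rx":0,"ry":0,"rz":0,"tx":78,"ty":0,"tz":-2,"hand":1},{"rx":0,"ry":0,"rz":0,"tx":90,"ty":0,"tz":-4,"hand":1}]'
python3 - <<'E'
from h import *
g,s=grab("scene"); save(g,"s11.png",(160,30,350,260),2.6)
print(pframe(s["position"]).round(4),s["force"])
E
```

```text
clock: 13.3
position: [0.5947, -0.016, 0.2271]
tool_rot: [-3.142, -0.0, 3.025]
force: [0.9, -0.1, -0.7]
grip_width: -0.0002
[0.0744 0.05   0.2271] [ 0.94472888 -0.11089831 -0.67971542]
```

View pics/s11.png

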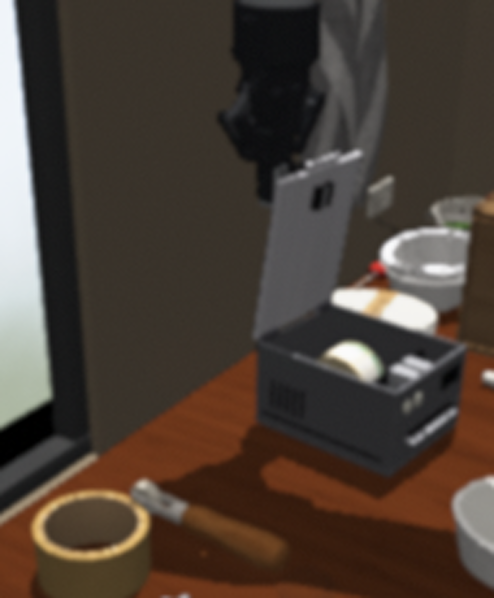

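```bash
python3 -m creep '[{"rx":0,"ry":0,"rz":0,"tx":15,"ty":0,"tz":-2,"hand":1},{"rx":0,"ry":0,"rz":0,"tx":29,"ty":0,"tz":-2,"hand":1},{"rx":0,"ry":0,"rz":0,"tx":44,"ty":0,"tz":1,"hand":1},{"rx":0,"ry":0,"rz":0,"tx":58,"ty":0,"tz":5,"hand":1},{"rx":0,"ry":0,"rz":0,"tx":70,"ty":0,"tz":13,"hand":1},{"rx":0,"ry":0,"rz":0,"tx":82,"ty":0,"tz":22,"hand":1},{"rx":0,"ry":0,"rz":0,"tx":92,"ty":0,"tz":33,"hand":1},{"rx":0,"ry":0,"rz":0,"tx":102,"ty":0,"tz":44,"hand":1}]'
python3 - <<'E'
from h import *
g,s=grab("scene"); save(g,"s12.png",(160,30,350,260),2.6)
print(pframe(s["position"]).round(4),s["force"])
E
```

```text
clock: 14.15
position: [0.4936, -0.0041, 0.183]
tool_rot: [-3.141, -0.0, 3.025]
force: [1.4, -0.1, 0.3]
grip_width: -0.0001
[-0.0274  0.05    0.183 ] [ 1.377528   -0.07051796  0.31734766]
```

View pics/s12.png

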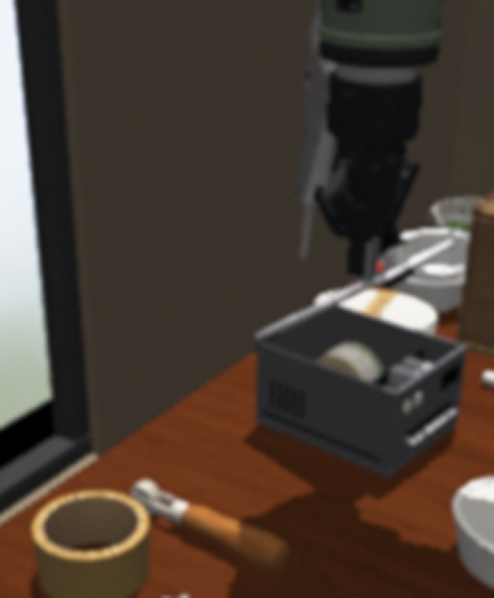

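```bash
python3 -m creep '[{"rx":0,"ry":0,"rz":0,"tx":8,"ty":0,"tz":12,"hand":1},{"rx":0,"ry":0,"rz":0,"tx":15,"ty":0,"tz":25,"hand":1},{"rx":0,"ry":0,"rz":0,"tx":21,"ty":0,"tz":39,"hand":1},{"rx":0,"ry":0,"rz":0,"tx":25,"ty":0,"tz":52,"hand":1},{"rx":0,"ry":0,"rz":0,"tx":28,"ty":0,"tz":66,"hand":1},{"rx":0,"ry":0,"rz":0,"tx":29,"ty":0,"tz":75,"hand":1},{"rx":0,"ry":0,"rz":0,"tx":29,"ty":0,"tz":80,"hand":1}]'
python3 -c "
from h import *
s=bot.observe();print(pframe(s['position']).round(4),s['force'])"
python3 -m creep '[{"rx":0,"ry":0,"rz":0,"tx":0,"ty":0,"tz":2,"hand":1},{"rx":0,"ry":0,"rz":0,"tx":0,"ty":0,"tz":2.5,"hand":1}]'
python3 -m creep '[{"rx":0,"ry":0,"rz":0,"tx":0,"ty":0,"tz":0.8,"hand":1},{"rx":0,"ry":0,"rz":0,"tx":0,"ty":0,"tz":0.8,"hand":1}]'
```

```text
clock: 14.9
position: [0.4655, -0.0007, 0.1029]
tool_rot: [-3.141, -0.001, 3.025]
force: [-0.1, 0.2, 0.5]
grip_width: -0.0001
[-0.0557  0.0501  0.1029] [-0.09247218  0.17303953  0.54136172]
clock: 15.1
position: [0.4659, -0.0007, 0.101]
tool_rot: [3.141, 0.0, 3.025]
force: [-0.6, -0.1, 0.1]
grip_width: 0.0003
clock: 15.3
position: [0.466, -0.0007, 0.1005]
tool_rot: [-3.142, 0.001, 3.025]
force: [-0.9, -0.1, 4.9]
grip_width: 0.0
```

```bash

python3 -m creep '[{"rx":0,"ry":0,"rz":0,"tx":0,"ty":0,"tz":0.6,"hand":1},{"rx":0,"ry":0,"rz":0,"tx":0,"ty":0,"tz":0.6,"hand":1},{"rx":0,"ry":0,"rz":0,"tx":0,"ty":0,"tz":0.6,"hand":1}]'
python3 - <<'E'
from h import *
g,s=grab("scene"); save(g,"s13.png",(160,70,350,260),3)
w,s=grab("wrist"); save(w,"w13.png",None,1.5)
print(pframe(s["position"]).round(4),s["force"])
E
```

```text
clock: 15.6
position: [0.466, -0.0007, 0.1003]
tool_rot: [-3.141, 0.001, 3.025]
force: [-5.1, 0.3, 18.5]
grip_width: -0.0001
[-0.0552  0.0502  0.1003] [-4.23894034  0.06491197 18.43350775]
```

View pics/s13.png

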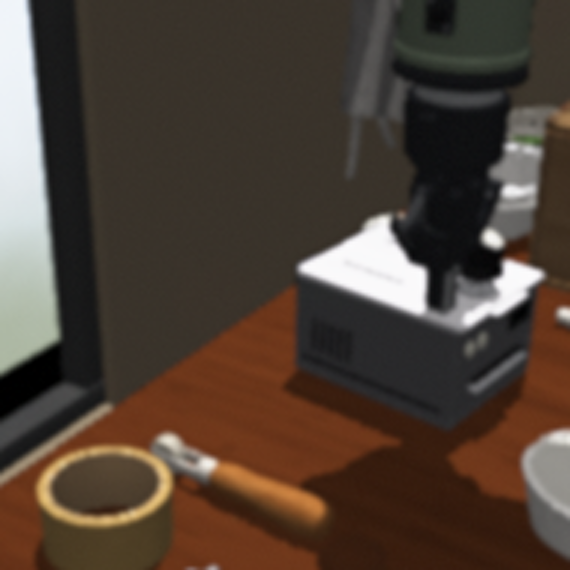

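View pics/w13.png

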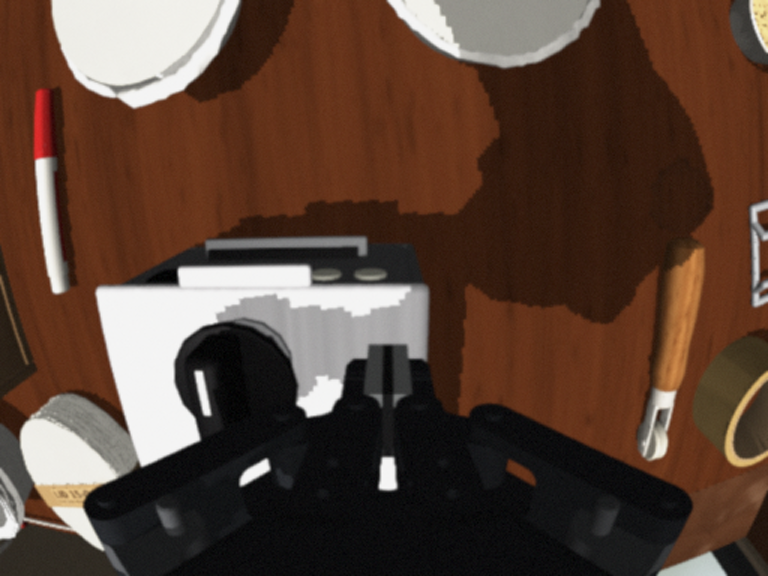

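```bash

python3 -m creep '[{"rx":0,"ry":0,"rz":0,"tx":0,"ty":0,"tz":-25,"hand":1},{"rx":0,"ry":0,"rz":0,"tx":0,"ty":0,"tz":-65,"hand":1},{"rx":0,"ry":0,"rz":0,"tx":0,"ty":-10,"tz":-100,"hand":0.5},{"rx":0,"ry":0,"rz":0,"tx":0,"ty":-35,"tz":-110,"hand":0},{"rx":0,"ry":0,"rz":0,"tx":0,"ty":-50,"tz":-110,"hand":0},{"rx":0,"ry":0,"rz":0,"tx":0,"ty":-50,"tz":-110,"hand":0},{"rx":0,"ry":0,"rz":0,"tx":0,"ty":-50,"tz":-110,"hand":0}]'
python3 - <<'E'
from h import *
import pickle
w,s=grab("wrist"); save(w,"w14.png",None,1.5);pickle.dump((w,s),open("w14.pkl","wb"))
print(pframe(s["position"]).round(4),s["force"],s["qpos"].round(2))
for o in viewer.outline_of("stud_grip",w)[:2]: print(o["bbox"],o["score"])
print(proj(w,R.from_euler('z',PA).apply([[-.056,0,.142],[-.036,0,.142],[-.076,0,.142]])+[PX,PY,0],s)*1.5)
E
```

```text
clock: 16.4
position: [0.4598, -0.0503, 0.2096]
tool_rot: [3.141, 0.0, 3.024]
force: [-0.2, 0.7, -0.9]
grip_width: 0.0426
[-0.0556  0.0003  0.2096] [-0.174341    0.71865363 -0.92887261] [ 0.67  0.4  -0.86  2.    0.39  0.91  1.05]
[229.4, 166.8, 282.0, 224.9] 0.67
[[387.70118374 304.37456971]
 [387.72056107 341.0948148 ]
 [387.67816087 265.46437544]]
```

View pics/w14.png

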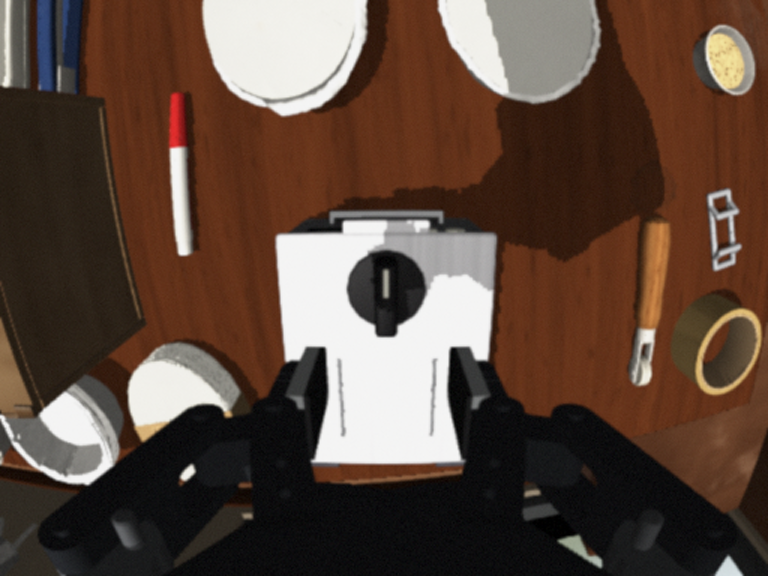

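```bash
python3 - <<'E'
from h import *
import pickle
w,s=pickle.load(open("w14.pkl","rb")); save(w,"w14c.png",(210,140,310,240),6)
t=np.linspace(0,2*np.pi,361)
def P(a): return R.from_euler('z',PA).apply(a)+[PX,PY,0]
for dx in (0,-.0025):
  for z in (.115,.120):
    p=(proj(w,P(np.c_[-.056+dx+.022*np.cos(t),.022*np.sin(t),0*t+z]),s)-[210,140])*6
    print(dx,z,'L',p[:,0].min().round(),'R',p[:,0].max().round(),'top',p[:,1].min().round(),'bot',p[:,1].max().round())
  print('wing top ends',(proj(w,P([[-.036+dx,.006,.142],[-.036+dx,-.006,.142],[-.076+dx,.006,.142],[-.076+dx,-.006,.142]]),s)-[210,140])*6)
E
```

```text
0 0.115 L 133.0 R 448.0 top 160.0 bot 462.0
0 0.12 L 130.0 R 451.0 top 168.0 bot 475.0
wing top ends [[337.51331428 524.27808555]
 [244.24795441 524.38084534]
 [340.00999224 221.83220197]
 [241.41164059 221.92517866]]
-0.0025 0.115 L 132.0 R 448.0 top 142.0 bot 445.0
-0.0025 0.12 L 129.0 R 452.0 top 149.0 bot 458.0
wing top ends [[337.6875285  506.44434975]
 [244.05585958 506.54668902]
 [340.14074781 201.84676487]
 [241.25572232 201.93891932]]
```

View pics/w14c.png

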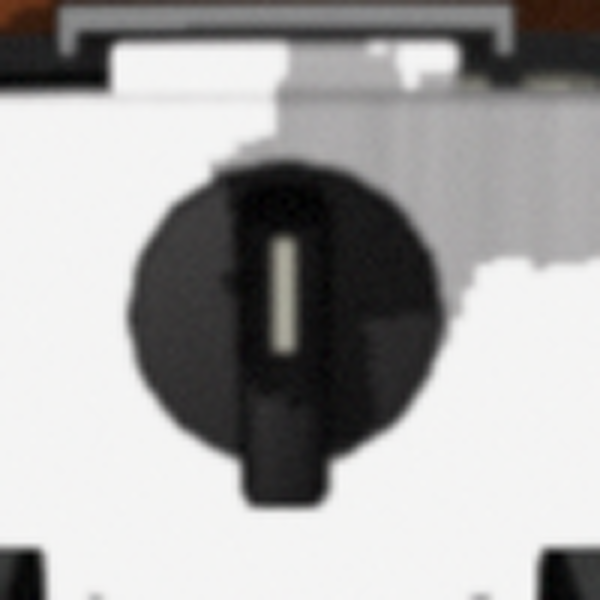

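```bash

python3 -m creep '[{"rx":0,"ry":0,"rz":0,"tx":1,"ty":-1,"tz":25,"hand":0},{"rx":0,"ry":0,"rz":0,"tx":1,"ty":-1,"tz":50,"hand":0},{"rx":0,"ry":0,"rz":0,"tx":1,"ty":-1,"tz":70,"hand":0},{"rx":0,"ry":0,"rz":0,"tx":1,"ty":-1,"tz":80,"hand":0},{"rx":0,"ry":0,"rz":0,"tx":1,"ty":-1,"tz":86.5,"hand":0},{"rx":0,"ry":0,"rz":0,"tx":1,"ty":-1,"tz":86.5,"hand":0}]'
python3 - <<'E'
from h import *
w,s=grab("wrist"); save(w,"w15.png",None,1.5)
print(pframe(s["position"]).round(4),s["force"])
E
```

```text
clock: 17.1
position: [0.4586, -0.0509, 0.1227]
tool_rot: [3.141, -0.001, 3.025]
force: [0.2, 0.5, 0.1]
grip_width: 0.0425
[-0.0567 -0.0004  0.1227] [0.216044   0.46342163 0.06588696]
```

View pics/w15.png

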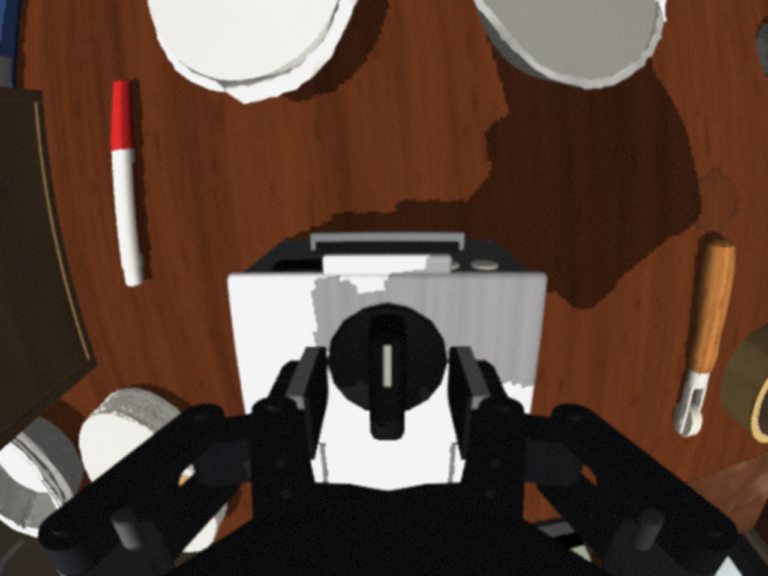

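Wing centred between the pads (wing at about (387,375), pads at 310 and 465). Close on it.

```bash

python3 -m creep '[{"rx":0,"ry":0,"rz":0,"tx":0,"ty":0,"tz":0,"hand":1},{"rx":0,"ry":0,"rz":0,"tx":0,"ty":0,"tz":0,"hand":1},{"rx":0,"ry":0,"rz":0,"tx":0,"ty":0,"tz":0,"hand":1},{"rx":0,"ry":0,"rz":0,"tx":0,"ty":0,"tz":0,"hand":1},{"rx":0,"ry":0,"rz":0,"tx":0,"ty":0,"tz":0,"hand":1},{"rx":0,"ry":0,"rz":0,"tx":0,"ty":0,"tz":0,"hand":1}]' 60
python3 -m creep '[{"rx":0,"ry":0,"rz":0,"tx":0,"ty":0,"tz":3,"hand":1},{"rx":0,"ry":0,"rz":0,"tx":0,"ty":0,"tz":6,"hand":1},{"rx":0,"ry":0,"rz":0,"tx":0,"ty":0,"tz":9,"hand":1},{"rx":0,"ry":0,"rz":0,"tx":0,"ty":0,"tz":11,"hand":1},{"rx":0,"ry":0,"rz":0,"tx":0,"ty":0,"tz":11.5,"hand":1},{"rx":0,"ry":0,"rz":0,"tx":0,"ty":0,"tz":11.5,"hand":1}]'
python3 - <<'E'
from h import *
w,s=grab("wrist"); save(w,"w16.png",None,1.5)
print(pframe(s["position"]).round(4),s["force"],s["moment"])
E
```

```text
clock: 17.75
position: [0.459, -0.0512, 0.1231]
tool_rot: [3.141, 0.001, 3.025]
force: [2.0, 2.3, 3.3]
grip_width: 0.0103
clock: 18.35
position: [0.459, -0.0512, 0.1115]
tool_rot: [-3.142, 0.001, 3.025]
force: [-0.5, 2.0, 11.5]
grip_width: 0.0105
[-0.0563 -0.0007  0.1115] [-0.49959113  1.96242438 11.5423918 ] [0.37443711 0.01669247 0.03050251]
```

View pics/w16.png

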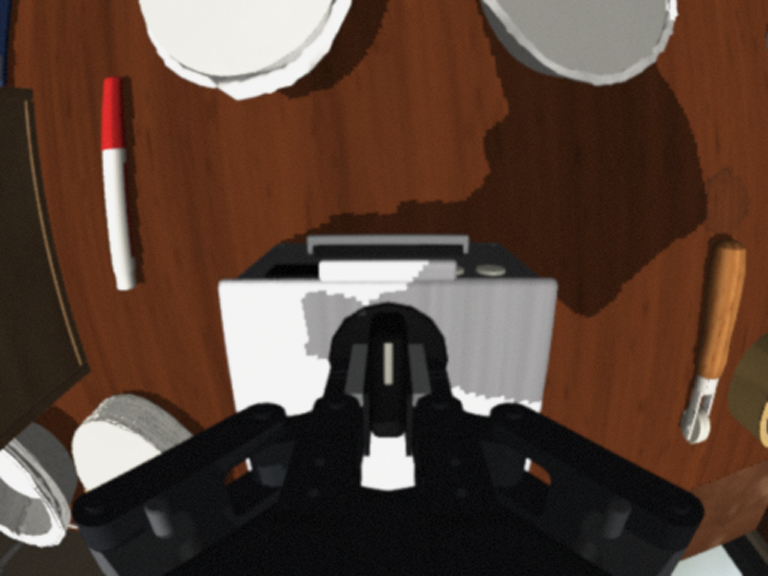

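```bash

python3 -m creep '[{"rx":0,"ry":0,"rz":4,"tx":0,"ty":0,"tz":0,"hand":1},{"rx":0,"ry":0,"rz":10,"tx":0,"ty":0,"tz":0,"hand":1},{"rx":0,"ry":0,"rz":16,"tx":0,"ty":0,"tz":0,"hand":1},{"rx":0,"ry":0,"rz":22,"tx":0,"ty":0,"tz":0,"hand":1},{"rx":0,"ry":0,"rz":28,"tx":0,"ty":0,"tz":0,"hand":1},{"rx":0,"ry":0,"rz":34,"tx":0,"ty":0,"tz":0,"hand":1},{"rx":0,"ry":0,"rz":40,"tx":0,"ty":0,"tz":0,"hand":1},{"rx":0,"ry":0,"rz":44,"tx":0,"ty":0,"tz":0,"hand":1}]'
python3 - <<'E'
from h import *
w,s=grab("wrist"); save(w,"w17.png",None,1.5)
print(pframe(s["position"]).round(4),s["force"],s["moment"],s["qpos"].round(2))
E
```

```text
clock: 19.2
position: [0.4587, -0.0518, 0.1115]
tool_rot: [-3.141, 0.001, 2.252]
force: [-0.5, -1.5, 13.6]
grip_width: 0.0104
[-0.0566 -0.0013  0.1115] [-0.45191282 -1.4752499  13.57140902] [-0.35646558  0.40922235  0.05547564] [ 0.41  0.5  -0.55  2.1   0.43  0.65  0.25]
```

View pics/w17.png

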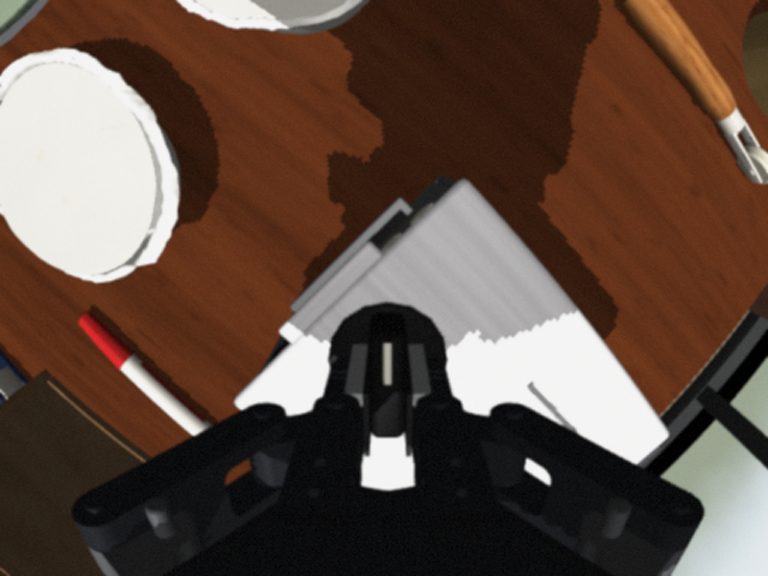

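Turning with the knob. Continue another 42°.

```bash

python3 -m creep '[{"rx":0,"ry":0,"rz":6,"tx":0,"ty":0,"tz":0,"hand":1},{"rx":0,"ry":0,"rz":12,"tx":0,"ty":0,"tz":0,"hand":1},{"rx":0,"ry":0,"rz":18,"tx":0,"ty":0,"tz":0,"hand":1},{"rx":0,"ry":0,"rz":24,"tx":0,"ty":0,"tz":0,"hand":1},{"rx":0,"ry":0,"rz":30,"tx":0,"ty":0,"tz":0,"hand":1},{"rx":0,"ry":0,"rz":36,"tx":0,"ty":0,"tz":0,"hand":1},{"rx":0,"ry":0,"rz":41,"tx":0,"ty":0,"tz":0,"hand":1},{"rx":0,"ry":0,"rz":41,"tx":0,"ty":0,"tz":0,"hand":1}]'
python3 - <<'E'
from h import *
s=bot.observe()
print(pframe(s["position"]).round(4),s["force"],s["moment"],s["tool_rot"], (np.pi+PA-s["tool_rot"][2]))
E
```

```text
clock: 20.05
position: [0.458, -0.0519, 0.1115]
tool_rot: [-3.14, 0.001, 1.537]
force: [-4.9, -1.5, 15.9]
grip_width: 0.0105
[-0.0572 -0.0016  0.1115] [-4.85151783 -1.45822438 15.8529006 ] [-0.53705566  1.20607948  0.0133352 ] [-3.14037063e+00  1.33848684e-03  1.53733988e+00] 1.4877527748739412
```

```bash

python3 -m creep '[{"rx":0,"ry":0,"rz":1,"tx":0,"ty":0,"tz":0,"hand":1},{"rx":0,"ry":0,"rz":1,"tx":0,"ty":0,"tz":0,"hand":1},{"rx":0,"ry":0,"rz":0.5,"tx":0,"ty":0,"tz":-2,"hand":1},{"rx":0,"ry":0,"rz":0,"tx":0,"ty":0,"tz":-4,"hand":1},{"rx":0,"ry":0,"rz":0,"tx":0,"ty":0,"tz":-4,"hand":1}]'
python3 -m creep '[{"rx":0,"ry":0,"rz":0,"tx":0,"ty":0,"tz":0,"hand":0.5},{"rx":0,"ry":0,"rz":0,"tx":0,"ty":0,"tz":0,"hand":0.2},{"rx":0,"ry":0,"rz":0,"tx":0,"ty":0,"tz":0,"hand":0},{"rx":0,"ry":0,"rz":0,"tx":0,"ty":0,"tz":0,"hand":0},{"rx":0,"ry":0,"rz":0,"tx":0,"ty":0,"tz":0,"hand":0}]'
python3 -m creep '[{"rx":0,"ry":0,"rz":0,"tx":0,"ty":0,"tz":-20,"hand":0},{"rx":0,"ry":0,"rz":0,"tx":0,"ty":0,"tz":-50,"hand":0},{"rx":0,"ry":0,"rz":0,"tx":0,"ty":0,"tz":-90,"hand":0},{"rx":0,"ry":0,"rz":0,"tx":0,"ty":0,"tz":-120,"hand":0},{"rx":0,"ry":0,"rz":0,"tx":0,"ty":0,"tz":-150,"hand":0},{"rx":0,"ry":0,"rz":0,"tx":0,"ty":0,"tz":-150,"hand":0}]'
python3 - <<'E'
from h import *
import pickle
w,s=grab("wrist"); save(w,"w18.png",None,1.5);pickle.dump((w,s),open("w18.pkl","wb"))
g,_=grab("scene"); save(g,"s18.png",(160,70,350,260),3)
E
```

```text
clock: 20.55
position: [0.458, -0.052, 0.1153]
tool_rot: [-3.14, 0.001, 1.541]
force: [-2.9, -1.7, 7.1]
grip_width: 0.0108
clock: 21.05
position: [0.4586, -0.0513, 0.1153]
tool_rot: [-3.141, 0.0, 1.541]
force: [-0.5, -0.9, -0.6]
grip_width: 0.0426
clock: 21.65
position: [0.4601, -0.0513, 0.2687]
tool_rot: [3.136, 0.001, 1.541]
force: [0.6, 0.2, -0.2]
grip_width: 0.0429
```

View pics/w18.png

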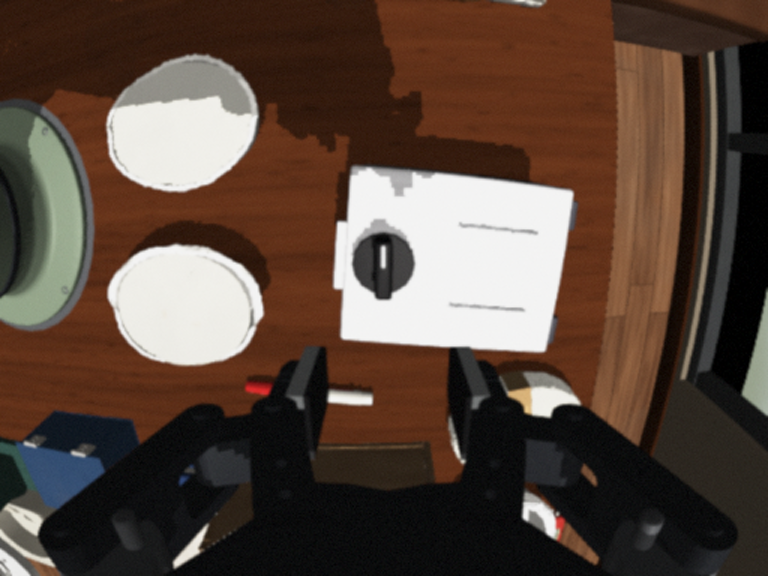

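View pics/s18.png

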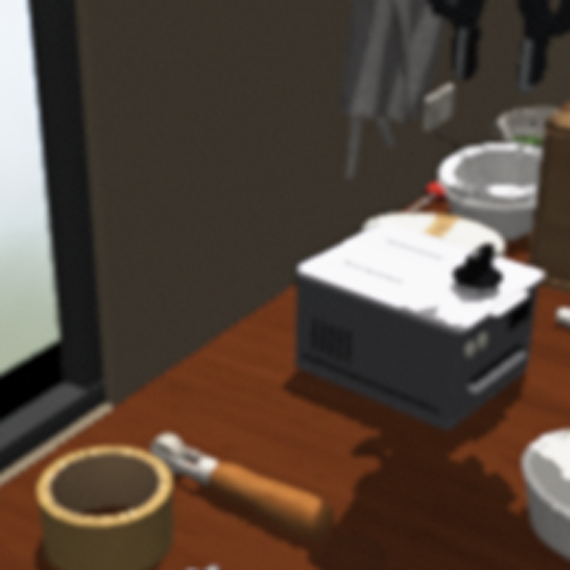

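```bash
python3 - <<'E'
from h import *
import pickle
g,_=grab("scene"); t,_=grab("top")
save(g,"s19.png",(300,135,350,185),12); save(t,"t19.png",(285,140,365,250),7)
w,s=pickle.load(open("w18.pkl","rb")); save(w,"w18c.png",(215,130,305,215),8)
def P(a): return R.from_euler('z',PA).apply(a)+[PX,PY,0]
th=np.linspace(0,2*np.pi,200)
for d in (0,.007,.012):
    wg=np.array([[-.0567+a,b-.0007,z-d] for a in(-.006,.006) for b in(-.02,.02) for z in(.120,.142)])
    p=(proj(g,P(wg))-[300,135])*12
    fl=(proj(g,P(np.c_[-.0567+.022*np.cos(th),-.0007+.022*np.sin(th),0*th+.115-d]))-[300,135])*12
    q=(proj(w,P(wg),s)-[215,130])*8
    print(d,'scene wing top row',p[:,1].min().round(),'cols',p[:,0].min().round(),p[:,0].max().round(),'flange bot',fl[:,1].max().round(),'| wrist',q.min(0).round(),q.max(0).round())
corner=(proj(g,P([[-.084,.065,.1005],[-.084,-.065,.1005],[.08,.065,.1005]]))-[300,135])*12; print(corner.round())
E
```

```text
0 scene wing top row 137.0 cols 155.0 323.0 flange bot 348.0 | wrist [263. 214.] [394. 583.]
0.007 scene wing top row 169.0 cols 152.0 319.0 flange bot 380.0 | wrist [265. 204.] [392. 564.]
0.012 scene wing top row 192.0 cols 150.0 317.0 flange bot 402.0 | wrist [266. 197.] [391. 551.]
[[ 166.  523.]
 [ 500.  298.]
 [-502.  278.]]
```

View pics/s19.png

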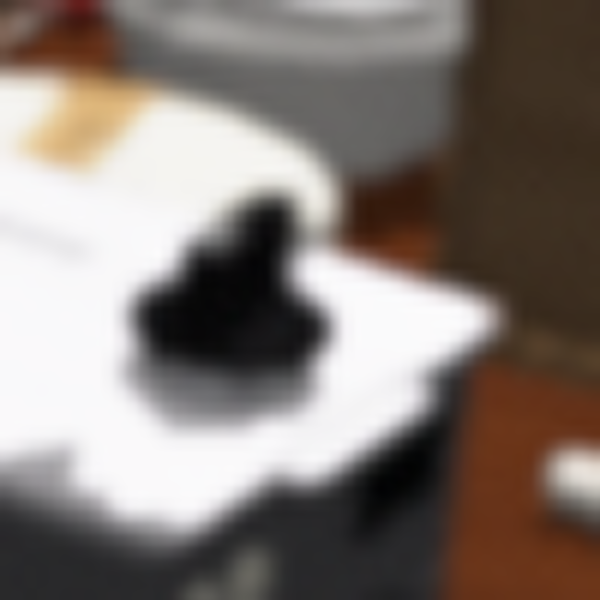

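View pics/w18c.png

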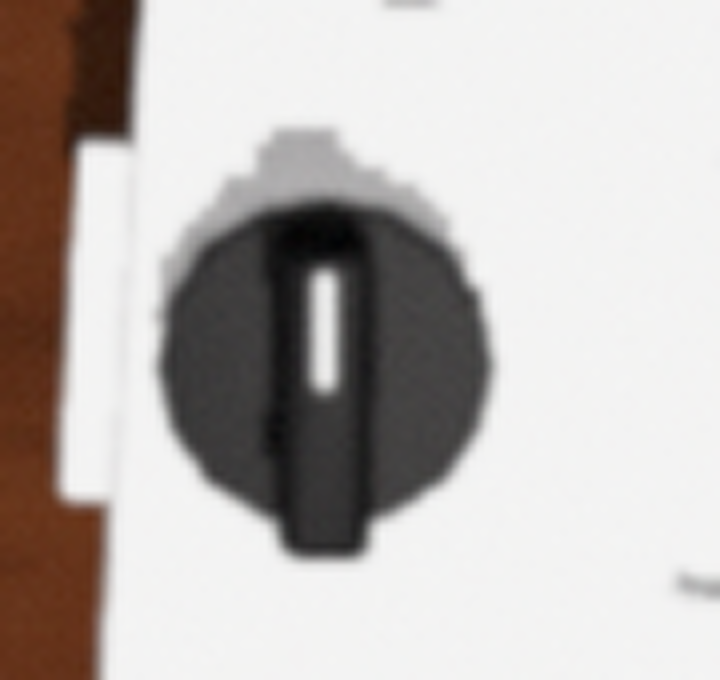

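```bash
python3 - <<'E'
from h import *
import pickle
a=cv2.imread("pics/s13.png")[180:330,420:560]; b=cv2.imread("pics/s18.png")[180:330,420:560]
cv2.imwrite("pics/cmp.png",cv2.resize(np.hstack([a,b]),None,fx=2.8,fy=2.8,interpolation=cv2.INTER_CUBIC))
w,s=pickle.load(open("w18.pkl","rb"));w0,s0=pickle.load(open("w14.pkl","rb"))
def P(a): return R.from_euler('z',PA).apply(a)+[PX,PY,0]
th=np.linspace(0,2*np.pi,400)
for d in (0,.007,.012):
    F=np.vstack([P(np.c_[-.0567+.022*np.cos(th),-.0007+.022*np.sin(th),0*th+z-d]) for z in(.115,.120)])
    p=(proj(w,F,s)-[215,130])*8; q=(proj(w0,F,s0)-[210,140])*6
    print(d,'w18 L,top,R,bot',p.min(0).round(),p.max(0).round(),'width',np.ptp(p[:,0]).round(1),'| w14',q.min(0).round(),q.max(0).round(),np.ptp(q[:,0]).round(1))
def width(w,c):  # dark width of flange, subpixel at 50%
    g=cv2.cvtColor(w["pixels"],cv2.COLOR_BGR2GRAY).astype(float)
    best=[]
    for r in range(c[1]-3,c[1]+8):
        row=g[r,c[0]-35:c[0]+36]; d=row<130
        i=35
        def cross(dirn):
            prev=None
            for k in range(35+12*dirn, 35+34*dirn, dirn):
                if row[k]>130 and row[k-dirn]<=130: return k-dirn+dirn*(130-row[k-dirn])/(row[k]-row[k-dirn])
        l,rr=cross(-1),cross(1)
        if l and rr: best.append((round(rr-l,2)))
    return best
print(width(w0,(258,191)),width(w,(256,174)))
E
```

```text
0 w18 L,top,R,bot [154. 195.] [501. 539.] width 347.7 | w14 [125. 155.] [446. 470.] 321.6
0.007 w18 L,top,R,bot [158. 186.] [498. 522.] width 340.1 | w14 [129. 145.] [442. 452.] 313.0
0.012 w18 L,top,R,bot [160. 179.] [495. 511.] width 334.8 | w14 [132. 138.] [439. 440.] 307.1
[np.float64(51.7), np.float64(52.13), np.float64(52.68), np.float64(53.12), np.float64(53.27), np.float64(53.01), np.float64(52.65), np.float64(52.25), np.float64(51.63), np.float64(51.01), np.float64(50.36)] [np.float64(39.83), np.float64(40.19), np.float64(40.45), np.float64(40.79), np.float64(41.07), np.float64(41.0), np.float64(40.63), np.float64(40.23), np.float64(39.81), np.float64(39.25), np.float64(38.72)]
```

View pics/cmp.png

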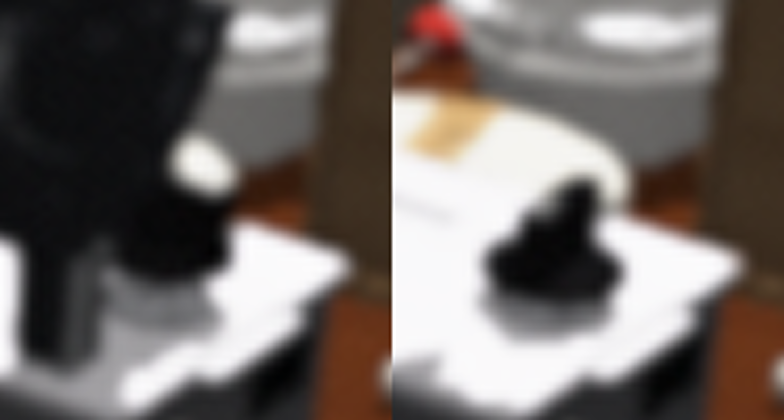

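```bash

python3 -m creep '[{"rx":0,"ry":0,"rz":0,"tx":0,"ty":0,"tz":0,"hand":0},{"rx":0,"ry":0,"rz":0,"tx":0,"ty":0,"tz":0,"hand":0}]'
python3 - <<'E'
from h import *
w,s=grab("wrist")
def P(a): return R.from_euler('z',PA).apply(a)+[PX,PY,0]
th=np.linspace(0,2*np.pi,400)
# scale reference: cover plate width at hinge-side etc
g=cv2.cvtColor(w["pixels"],cv2.COLOR_BGR2GRAY).astype(float)
for d in (0,.007,.012):
    F=np.vstack([P(np.c_[-.0567+.022*np.cos(th),-.0007+.022*np.sin(th),0*th+z-d]) for z in(.115,.120)]); p=proj(w,F,s)
    print(d,np.ptp(p[:,0]).round(2),p.min(0).round(1),p.max(0).round(1))
m=[]
for r in range(165,186):
    row=g[r]; 
    L=[k+(row[k]-130)/(row[k]-row[k+1]) for k in range(222,250) if row[k]>130>=row[k+1]][:1]
    Rr=[k+(130-row[k])/(row[k+1]-row[k]) for k in range(262,295) if row[k]<=130<row[k+1]][-1:]
    if L and Rr: m.append((Rr[0]-L[0],r))
print(max(m), s["position"])
c=P([[-.084,.065,.1005],[-.084,-.065,.1005],[.08,.065,.1005],[.08,-.065,.1005]]); print(proj(w,c,s).round(1)*1.5)
save(w,"w20.png",None,1.5)
for n in("scene",):
    f,_=grab(n)
    for t,z in (("tape_roll",.024),("crimp_roller",.015)):
        for o in viewer.outline_of(t,f)[:1]: print(t,o["score"],o["bbox"])
E
```

```text
clock: 22.05
position: [0.4584, -0.0512, 0.2647]
tool_rot: [-3.14, -0.0, 1.541]
force: [0.1, 0.4, 1.0]
grip_width: 0.0428
0 44.02 [236.6 155.1] [280.6 198.7]
0.007 43.04 [237.1 154. ] [280.1 196.6]
0.012 42.37 [237.4 153.2] [279.8 195.2]
(np.float64(41.57397577242415), 176) [ 0.45839501 -0.05121762  0.26471505]
[[356.4  163.5 ]
 [344.25 340.05]
 [582.   190.65]
 [551.55 354.3 ]]
tape_roll 0.62 [171.2, 219.6, 218.7, 266.2]
crimp_roller 0.8 [208.0, 214.5, 273.0, 247.3]
```

View pics/w20.png

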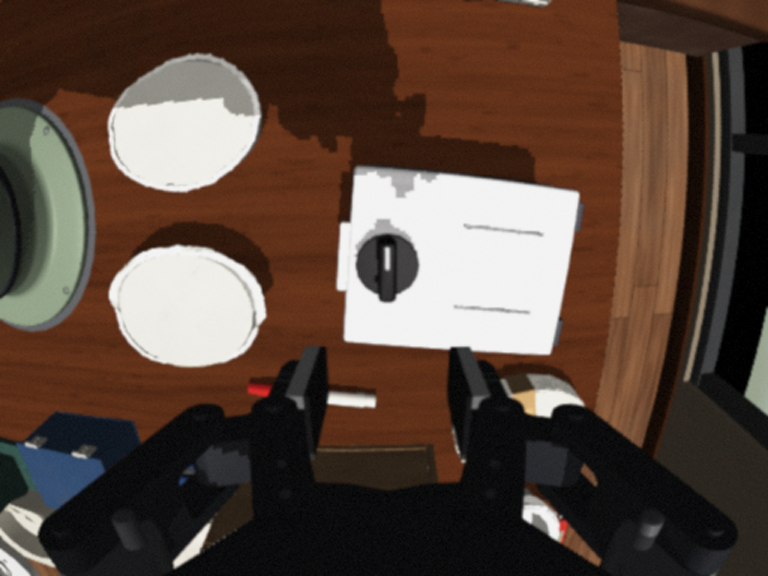

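```bash
python3 - <<'E'
from workcell import bot
print(bot.observe()["force"]); print(bot.job_done())
E
```

```text
[ 0.27474136  0.62377463 -0.01515767]
the job is handed in; nothing more can be done
None
```

The job is handed in, at about 22 s of the 72 s allowed. The interface gives no verdict, so success rests on my own checks below.

**What I did**
- I gripped the roll by its flat faces, lifted it from the wire rest and set it on the rollers between the guides.
- I swung the cover shut from behind with closed fingers, pushing left of the knob, and pressed it down to about 18 N.
- I pushed the wing knob in about 11.5 mm, turned it clockwise to about 1.49 rad, eased it back about 4 mm, opened the fingers and drew clear.

**Last checks**
- **Roll:** before the cover closed, the fitted centre was within about 2 mm of the bay and the axis within about 0.03 rad. I could not see it again once the cover was shut.
- **Cover:** the fingertip stopped at 0.1003 m, which is the height of the shut plate's outer face. In the last wrist picture its corners lie within about 3 pixels of where a shut cover should show them.
- **Stud turn:** the wing still stands across the cover after I let go.
- **Stud depth:** this is the weakest check.
  - In the scene camera the knob sits about 7 to 8 mm lower than at rest.
  - Just before I let go, about 7 N was still pushing up with the stud held at about 7.8 mm. That fits it springing back to its notch.
  - The flange width in the wrist picture suggested it sits deeper, even past the 12 mm travel. That estimate is too coarse to settle it, but it does rule out the rest position.
- **Bystanders:** the tape roll and crimping roller show at their starting places to within about 3 pixels.
- **Robot:** it touched nothing at hand-in, with the force reading near zero.

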